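# Clamp a split wood sample in a one-hand bar clamp and keep the squeeze on

## Robot

A 6-joint arm with a two-finger parallel gripper is mounted at the origin on a cart in front of the work surface, level with it; the furniture and walls round the work are solid. World frame = base frame: x ahead of the robot, y to its left, z up, the work surface at z = 0. Lengths are in m, angles in degrees, forces in N, time in s.
With the tool pointing down it reaches from about 0.4 to 0.825 m from the base axis. Payload 7 kg.
Tool frame: the origin (TCP) lies on the centre line of the jaws, within the pads' length; the fingertips stand 11 mm ahead of it and the grasp point (between the pads) lies 8 mm behind it; z points along the fingers, y is the direction in which the jaws open and shut (so a half turn about z gives the same grasp; the last joint's range is limited). The gripper opens to 88 mm and grips with 3 to 60 N. Pads are 19 mm wide; open, the fingers measure 130 mm over their backs; the gripper's body (78 mm by 193 mm) begins 47 mm behind the grasp point.
Start: joints at [93.684, 20.546, 0.682, 0, -70.136, -16.507], TCP at [0.15, 0.658, 0.238] pointing down, gripper open.
Joint ranges: [-176.03, 176.03], [-82.01, 121.73], [-58.28, 71.71], [-173.87, 95.51], [-174.79, -0.11], [-173.66, 173.66]. Speed limits (degrees/s): [136.94, 136.94, 172.46, 180, 180, 180].

## Interface

Orientations are given as [roll, pitch, yaw] about the fixed x, y, z axes, in that order (R = Rz(yaw) Ry(pitch) Rx(roll)).
In Python, from plant import ctrl, cams, order gives the robot as it stands.
- The arm moves only by the tool jog_arm, never from a script. Its argument "motion" is a list of rows, each an object with "offset": the shift along the tool's x, y, z in mm, a list of three; "roll": the turn about the tool's z in rad; "hand": the finger opening in mm, from 0 to 87.6. A call has 1 to 20 rows; each row is the pose to reach, as a shift and turn from the pose commanded when the call began, along the tool's axes at that moment; what a row does not reach only later rows make up. A row lasts 1/12 s, in which the tool goes at most 41.7 mm and 7.16 degrees, less where a joint would pass 70% of its speed; a pose out of reach is approached as far as the arm can. A call with a gripper value outside its range is refused whole. The fingers move at their own pace and stop on an object; the grip force is fixed at half the most. Time passes only in rows, so rows that repeat a pose let the fingers close. It gives the time, the measured TCP pose, the force and the opening at its end, in the units of the state.
- ctrl.get_obs(): the state, without advancing time (a new reading comes with each control period).
- cams.snapshot(name): name is "scene" or "top"; returns a dict with "img" (400x640x3 uint8, red, green, blue), "K" (3x3 intrinsics, pixels), "cam_to_world" (4x4, takes a point from camera to world coordinates). Camera axes: x right, y down, z forward; pixel columns grow to the right and rows downward; lengths in m; the calibration is good to about 2 mm. A picture is of the moment at which its call begins. There is no depth.
- order.close_job(): hands the job in, once; it reports no verdict.
The state is a dict: "clock": time; "joint_pos": joint angles; "qvel": joint speeds; "tau": joint torques, N m; "tool_pos": TCP position; "orientation": TCP orientation; "force": force on the tool from outside, world axes, zero at the start; "moment": the same for the moment, N m; "opening": finger opening in m.
Only numpy, scipy, OpenCV 4.12 (cv2) and the standard library are available. Lean on these libraries where they do the work, as an engineer would, in place of code of your own. Each camera call takes 0.05 s, during which the arm holds its last target. There are 200 camera calls.

## Task

The split pine sample is being glued back together (the glue is on). Lay its loose half flat in the gap of the bar clamp, squarely beside the half already lying there with its ends about level, and let go of it; then pump the clamp's trigger against its handle, squeezing and letting out, until the jaw has pushed the two halves tight together, and finish while still holding the trigger squeezed, with the clamp lying on the bench and the joint pressed firmly at about 25 N. Never press the soft wood with more than 60 N, and leave the larger elm block and the loupe where they are.

Things in the scene. Friction and masses are not known exactly. Their poses are not given: they have to be found in the camera images.
- bar_clamp: One-hand ratchet bar clamp, black plastic, lying loose on its side, 0.7 kg, 190 x 270 x 37 mm. Origin: under the bar, on the bench, in the housing (x -30 to 14, y -24 to 36 mm). z up; -y along the steel bar from housing to far jaw; +x out along the jaws (to x = 84 mm); handle and trigger stick out to x = -109 mm, 34 to 36 mm high. Bar: x -9 to 8, z 12 to 24 mm. Starts with yaw -0.2 to 0.25.
- clamp_grip (a point): Place to squeeze: midway between the outer faces of handle and resting trigger, at (-62, -2, 18) mm in the clamp. Squeeze from above, fingers closing along the clamp's y. Width over handle and trigger here: 68 mm at rest, 40 mm pressed right in. The loose clamp slides with the fingers (they drive its handle 14 mm a squeeze) and may creep and turn a little as it is pumped.
- handle_face (a point): Outer face of the fixed pistol handle at (-62, 32, 18) mm in the clamp; flat, faces +y, from x = -90 to -36 mm.
- trigger_face (a point): Outer (-y) face, slightly crowned, of the 11 mm thick trigger lever where it is squeezed; at (-62, -36, 18) mm in the clamp at rest, moves 28 mm towards the handle. It pivots about z at (30, -15) mm.
- near_pad (a point): Centre of the face of the fixed rubber pad on the housing's jaw, at (62, -30, 18) mm in the clamp; 44 mm wide (x), 30 mm high, faces -y.
- far_pad (a point): Centre of the face of the soft rubber pad on the far jaw, at (62, -170 + jaw_bar, 18) mm in the clamp; 44 mm wide, 30 mm high, faces +y. The far jaw behind it is 28 mm thick. The bar runs along the near end of the gap; the other end and the top are open.
- jaw_bar (a joint): Travel of the bar and far jaw towards the housing, m; starts at 0 to 0.006, reaches at most 0.078. A ratchet with 6 mm teeth lets it move only in the closing direction; under load it may slip back to the last tooth (up to 6 mm) when the trigger is let out. Friction 3 N.
- trigger (a joint): Angle of the sprung trigger, rad: 0 out (rest), 0.304 pressed right in; its spring takes 4 N (out) to 6 N (in) at the place to squeeze. A full squeeze moves the jaw two teeth (12 mm), if the trigger was first let fully out. Finger force beyond spring and friction (about 8 to 10 N) reaches the wood up to 1.8 times as strong: a squeeze of 20 to 25 N presses it with some 15 to 25 N.
- pad_squash (a joint): How far the far jaw's soft pad is squashed, m: 0 not pressed; 5 N per mm; fully squashed at 0.006 (30 N), hard beyond that.
- half_a: One half of the sample: plain pine block 42 x 67 x 35 mm (its x, y, z), 50 g, lying flat in the clamp's gap 1 to 5 mm from the near pad, a 67 x 35 mm side facing the pad, about centred on it. Origin: centre of its underside.
- half_b: The loose half: an equal pine block 42 x 67 x 35 mm, 50 g, lying flat to the robot's right of the clamp. Origin: centre of its underside. A 67 x 35 mm side is to meet the other half, either one. In the gap about 24 mm stay free on each side of it, which the clamp then closes.
- elm_block: Bystander: a larger, flatter elm block 48 x 89 x 31 mm to the robot's right; it and the loose half may have changed places. Origin: centre of its underside. Not to be moved.
- loupe: Bystander: loupe 29 x 66 x 14 mm lying in front, to the right of the clamp's handle. Origin: centre of its underside. Not to be moved.

How it is judged:
By the outcome, as a careful person would: the job done as asked, in the order asked, and still so for the second after the job is handed in, while the arm keeps its last pose, push and grip.
It also fails if it takes over 69 s, if anything falls off the work surface, if the arm or the gripper's body presses on something with over 40 N, if the wrist force passes 120 N, or if a joint passes its speed limit or range.

## Working session

There is one attempt and no reset: what is moved stays moved. The work goes in short steps, Python scripts to look and compute and a tool call to move; the robot and the scene stay as the last step left them, time stands still between calls to the robot, and variables do not carry over. Pictures are saved under pics/ and viewed, about 8 in all and at most 12, crops included, and the job is handed in when it is done.

Besides the shell and the picture viewer there is one more tool, called after "Request:" by a JSON object that holds its "op" and its "data", one argument or row to a line. jog_arm: Moves the arm, as the interface text tells. Its arguments: {"type":"object","properties":{"motion":{"type":"array"}},"required":["motion"]}

```bash
mkdir -p pics
cat > h.py <<'E'
import numpy as np,cv2
from plant import ctrl,cams,order
def snap(n,f):
    s=cams.snapshot(n); np.savez('last_%s.npz'%n,**s); cv2.imwrite('pics/'+f,s['img'][:,:,::-1]); return s
def px2w(s,u,v,z):
    K=s['K'];T=s['cam_to_world']; d=T[:3,:3]@np.linalg.solve(K,[u,v,1.]);o=T[:3,3]
    return o+d*(z-o[2])/d[2]
def w2px(s,p):
    T=s['cam_to_world'];q=s['K']@(T[:3,:3].T@(np.asarray(p)-T[:3,3]));return q[:2]/q[2]
E
python3 - <<'E'
from h import *
np.set_printoptions(precision=3,suppress=True)
for n in('top','scene'):
    s=snap(n,n+'1.png');print(n,s['K'],s['cam_to_world'])
print(ctrl.get_obs())
E
```

```text
top [[425.493   0.    326.258]
 [  0.    425.493 203.414]
 [  0.      0.      1.   ]] [[ 0.003 -0.974  0.227  0.276]
 [-1.    -0.004 -0.005 -0.095]
 [ 0.006 -0.227 -0.974  0.955]
 [ 0.     0.     0.     1.   ]]
scene [[385.844   0.    319.621]
 [  0.    385.844 199.44 ]
 [  0.      0.      1.   ]] [[ 0.62  -0.484  0.617 -0.018]
 [-0.784 -0.379  0.491 -0.526]
 [-0.004 -0.789 -0.615  0.576]
 [ 0.     0.     0.     1.   ]]
{'clock': 0.1, 'joint_pos': array([ 93.686,  20.586,   0.64 ,  -0.017, -70.136, -16.506]), 'qvel': array([ 0.017, -0.017,  0.022,  0.056,  0.087,  0.065]), 'tau': array([ -0.001, -58.416,  29.375,   7.016,   0.01 ,  -0.   ]), 'tool_pos': array([0.15 , 0.658, 0.237]), 'orientation': array([179.917,  -0.008, -12.825]), 'force': array([-0.88 , -0.115, -0.037]), 'moment': array([-0.053, -0.013, -0.03 ]), 'opening': 0.08736942780414658}
```

View pics/top1.png

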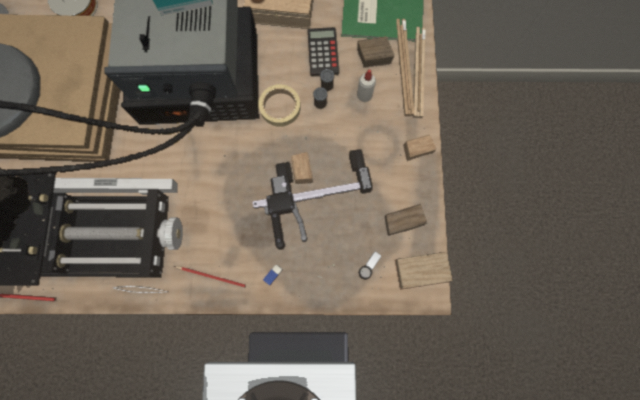

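View pics/scene1.png

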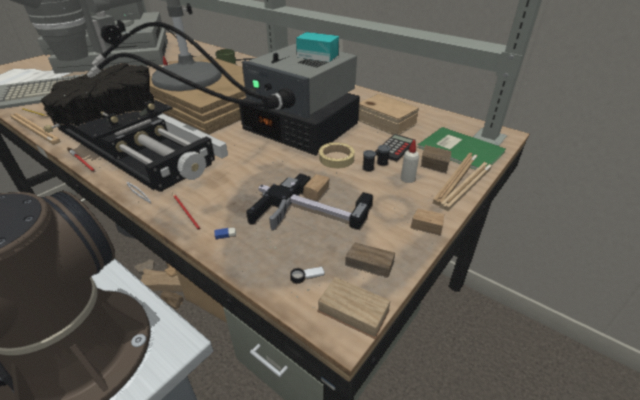

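The top view shows the clamp housing at about (280,203) and its far jaw at (362,172). Half_a is at (302,168). A small pine block that matches it in colour and size is at (420,147), the dark elm at (406,219), and the loupe at (371,265). Next I take an enlarged crop.

Run:
```python
from h import *
np.set_printoptions(precision=3,suppress=True)
s=dict(np.load('last_top.npz'));i=s['img'][130:260,245:445,::-1]
cv2.imwrite('pics/c1.png',cv2.resize(i,None,fx=4,fy=4,interpolation=cv2.INTER_CUBIC))
hsv=cv2.cvtColor(s['img'],cv2.COLOR_RGB2HSV)
for u,v in[(302,168),(420,147),(406,219),(380,230)]:print(s['img'][v,u],px2w(s,u,v,.035))
```

```text
[171 143 114] [ 0.573 -0.045  0.035]
[168 140 110] [ 0.624 -0.314  0.035]
[125 109  91] [ 0.456 -0.275  0.035]
[138 123 106] [ 0.431 -0.218  0.035]
```

View pics/c1.png

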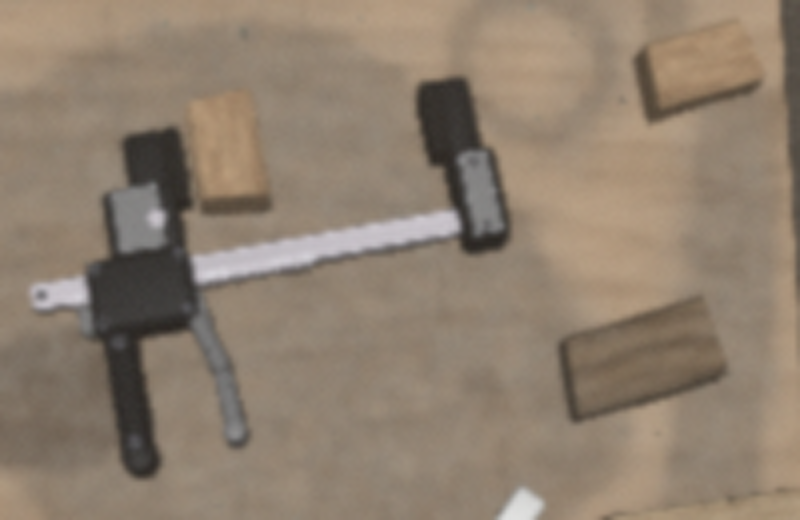

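```bash
cat >> h.py <<'E'
def fit(s,pts,off=(245,130),k=4):
    # pts: list of (cropx,cropy, z, mx,my) -> pose of model
    W=[];M=[]
    for x,y,z,a,b in pts:
        W.append(px2w(s,off[0]+(x+.5)/k-.5,off[1]+(y+.5)/k-.5,z)[:2]*1e3);M.append((a,b))
    W=np.array(W);M=np.array(M,float);Wc=W-W.mean(0);Mc=M-M.mean(0)
    t=np.arctan2((Mc[:,0]*Wc[:,1]-Mc[:,1]*Wc[:,0]).sum(),(Mc*Wc).sum())
    R=np.array([[np.cos(t),-np.sin(t)],[np.sin(t),np.cos(t)]]);p=W.mean(0)-R@M.mean(0)
    return p,np.degrees(t),W-(M@R.T+p)
E
python3 - <<'E'
from h import *
np.set_printoptions(precision=1,suppress=True)
s=dict(np.load('last_top.npz'))
# block: x 42 (mx), y 67
print('b',fit(s,[(650,47,.035,21,33.5),(738,20,.035,21,-33.5),(762,86,.035,-21,-33.5),(668,112,.035,-21,33.5)]))
print('a',fit(s,[(188,103,.035,33.5,21),(250,91,.035,33.5,-21),(268,193,.035,-33.5,-21),(202,198,.035,-33.5,21)]))
# clamp: bar centre line, far jaw, handle
print('clamp',fit(s,[(88,265,.037,14,36),(190,250,.037,14,-24),(196,318,.037,-30,-24),(92,330,.037,-30,36)]))
for x,y,z in[(41,295,.024),(200,268,.024),(455,223,.024),(420,88,.036),(468,80,.036),(437,160,.036),(142,470,.036),(237,440,.034),(185,125,.036),(508,235,.036),(470,248,.036)]:
    print(x,y,px2w(s,245+x/4-.4,130+y/4-.4,z)*1e3)
E
```

```text
b (array([ 626.4, -316.2]), np.float64(16.253550435074622), array([[ 0.7, -7.2],
       [-1.2,  5.6],
       [-1.1,  5.7],
       [ 1.7, -4.1]]))
a (array([577.2, -43.1]), np.float64(9.283157292451511), array([[-4.2, -3.5],
       [-3.5,  2.7],
       [ 2. ,  2.6],
       [ 5.7, -1.8]]))
clamp (array([501.1,  -2.2]), np.float64(7.207221878115978), array([[-3.6, -2.4],
       [-2.3,  0.7],
       [ 2.6,  2.1],
       [ 3.2, -0.3]]))
41 295 [492.7  60.5  24. ]
200 268 [508.7 -28.4  24. ]
455 223 [ 535.6 -172.5   24. ]
420 88 [ 612.1 -152.7   36. ]
468 80 [ 617.  -180.2   36. ]
437 160 [ 569.1 -161.9   36. ]
142 470 [393.   -0.1  36. ]
237 440 [409.8 -51.1  34. ]
185 125 [589.3 -19.1  36. ]
508 235 [ 525.4 -201.    36. ]
470 248 [ 517.8 -179.7   36. ]
```

```bash
cat >> h.py <<'E'
def tr(pose,pts):
    t=np.radians(pose[2]);R=np.array([[np.cos(t),-np.sin(t)],[np.sin(t),np.cos(t)]])
    pts=np.array(pts,float);o=pts.copy();o[:,:2]=pts[:,:2]@R.T+pose[:2];return o/1e3
def boxpts(x0,x1,y0,y1,z0,z1):return [(x,y,z) for z in(z0,z1) for x,y in((x0,y0),(x1,y0),(x1,y1),(x0,y1))]
def overlay(s,items,win,k,col=(0,0,255)):
    u0,u1,v0,v1=win;i=cv2.resize(s['img'][v0:v1,u0:u1,::-1],None,fx=k,fy=k,interpolation=cv2.INTER_CUBIC).copy()
    for pose,b in items:
        P=np.array([(w2px(s,p)-[u0,v0]+.5)*k-.5 for p in tr(pose,boxpts(*b))])
        for a,c in[(0,1),(1,2),(2,3),(3,0),(4,5),(5,6),(6,7),(7,4),(0,4),(1,5),(2,6),(3,7)]:
            cv2.line(i,tuple(int(x) for x in P[a].round()),tuple(int(x) for x in P[c].round()),col if a>3 and c>3 else (0,200,0),1,cv2.LINE_AA)
    return i
BL=(-21,21,-33.5,33.5,0,35)
def clampitems(c,j=0):
    return [(c,(-30,14,-24,36,0,37)),(c,(-9,8,-170+j,36,12,24)),(c,(40,84,-30,-30,3,33)),(c,(40,84,-170+j,-170+j,3,33)),(c,(-90,-36,32,32,18,36)),(c,(-62,-62,-36,-25,18,34))]
E
python3 - <<'E'
from h import *
t=dict(np.load('last_top.npz'));s=dict(np.load('last_scene.npz'))
c=(504,-2,10.4);b=(626,-316,16.3);a=(576,-43.5,99.3);e=(455,-275,15)
it=[(b,BL),(a,BL),(e,(-24,24,-44.5,44.5,0,31))]+clampitems(c,2)
A=overlay(t,it,(245,445,130,250),4)
B=overlay(s,it,(240,450,165,280),4)[:,:800]
cv2.imwrite('pics/o1.png',cv2.resize(np.vstack([A,B]),(800,600)) if 0 else np.vstack([A[:300,:],B[:300,:]]))
cv2.imwrite('pics/o1.png',np.vstack([A[:330],B[:270]]))
E
```

```text
(no output)
```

View pics/o1.png

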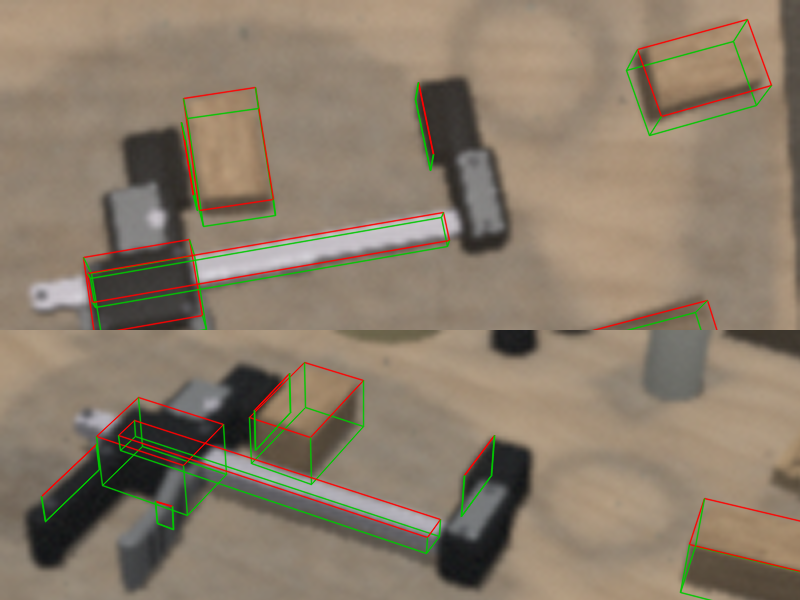

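The overlay fits clamp yaw at about 10.4° with its origin near (504,-2), half_a at (576,-43), and half_b at (626,-316) with yaw 16.3. I plan to grip half_b by its 67 mm length, near the top, so the fingers clear the bar.

```bash
cat >> h.py <<'E'
def go(x,y,z,yaw):
    from scipy.spatial.transform import Rotation as Ro
    o=ctrl.get_obs();R=Ro.from_euler('xyz',o['orientation'],degrees=True).as_matrix()
    d=R.T@(np.array([x,y,z])-o['tool_pos']*1e3)
    print('offset',d.round(1),'roll',round(np.radians(-((yaw-o['orientation'][2]+180)%360-180)),3),'at',(o['tool_pos']*1e3).round(1),o['orientation'].round(2),'op',round(o['opening']*1e3,1),'F',o['force'].round(1),'t',round(o['clock'],2),'j6',o['joint_pos'][5].round(0))
E
python3 -c "
from h import *
go(626,-316,180,-163.7)"
```

```text
offset [680.5 843.7  58.1] roll 2.633 at [149.7 657.8 236.7] [ 1.7992e+02 -1.0000e-02 -1.2830e+01] op 87.4 F [-0.9 -0.1 -0. ] t 0.1 j6 -17.0
```

Request:
{"op": "jog_arm", "data": {
  "motion": [
    {"offset": [34,42,0],"roll": 0.12,"hand": 87},
    {"offset": [68,84,0],"roll": 0.24,"hand": 87},
    {"offset": [102,126,0],"roll": 0.36,"hand": 87},
    {"offset": [136,168,0],"roll": 0.48,"hand": 87},
    {"offset": [170,210,0],"roll": 0.6,"hand": 87},
    {"offset": [204,252,0],"roll": 0.72,"hand": 87},
    {"offset": [238,294,0],"roll": 0.84,"hand": 87},
    {"offset": [272,336,0],"roll": 0.96,"hand": 87},
    {"offset": [306,378,0],"roll": 1.08,"hand": 87},
    {"offset": [340,420,0],"roll": 1.2,"hand": 87},
    {"offset": [374,462,0],"roll": 1.32,"hand": 87},
    {"offset": [408,504,0],"roll": 1.44,"hand": 87},
    {"offset": [442,546,0],"roll": 1.56,"hand": 87},
    {"offset": [476,588,0],"roll": 1.68,"hand": 87},
    {"offset": [510,630,0],"roll": 1.8,"hand": 87},
    {"offset": [544,672,0],"roll": 1.92,"hand": 87},
    {"offset": [578,714,0],"roll": 2.04,"hand": 87},
    {"offset": [612,756,0],"roll": 2.16,"hand": 87},
    {"offset": [646,800,0],"roll": 2.28,"hand": 87},
    {"offset": [680,843,0],"roll": 2.4,"hand": 87}
  ]
}}

```text
clock: 1.77
tool_pos: [0.5173, -0.0922, 0.2375]
orientation: [180.0, 0.0, -150.7]
force: [1.4, -0.0, 0.2]
opening: 0.0874
```

```bash
python3 -c "
from h import *
go(626,-316,100,-163.7)"
```

```text
offset [  14.8 -248.4  137.4] roll 0.227 at [517.3 -92.2 237.5] [ 179.99    0.   -150.68] op 87.4 F [ 1.4 -0.   0.2] t 1.77 j6 -72.0
```

Request:
{"op": "jog_arm", "data": {
  "motion": [
    {"offset": [15,-248,60],"roll": 0.227,"hand": 87},
    {"offset": [15,-248,60],"roll": 0.227,"hand": 87},
    {"offset": [15,-248,100],"roll": 0.227,"hand": 87},
    {"offset": [15,-248,137],"roll": 0.227,"hand": 87},
    {"offset": [15,-248,137],"roll": 0.227,"hand": 87},
    {"offset": [15,-248,137],"roll": 0.227,"hand": 87},
    {"offset": [15,-248,137],"roll": 0.227,"hand": 87},
    {"offset": [15,-248,137],"roll": 0.227,"hand": 87},
    {"offset": [15,-248,137],"roll": 0.227,"hand": 87},
    {"offset": [15,-248,137],"roll": 0.227,"hand": 87}
  ]
}}

```text
clock: 2.6
tool_pos: [0.6263, -0.3129, 0.1]
orientation: [180.0, -0.1, -163.4]
force: [0.9, 0.1, 1.4]
opening: 0.0868
```

```bash
python3 -c "
from h import *
go(626,-316,37,-163.7)
s=snap('scene','p5.png')
i=s['img'][190:300,350:500,::-1]
cv2.imwrite('pics/p5.png',cv2.resize(i,None,fx=4,fy=4))"
```

```text
offset [ 1.1 -2.9 63. ] roll 0.006 at [ 626.3 -312.9  100. ] [ 1.7997e+02 -6.0000e-02 -1.6337e+02] op 86.8 F [0.9 0.1 1.4] t 2.6 j6 -63.0
```

Request:
{"op": "jog_arm", "data": {
  "motion": [
    {"offset": [1,-3,30],"roll": 0,"hand": 87},
    {"offset": [1,-3,50],"roll": 0,"hand": 87},
    {"offset": [1,-3,63],"roll": 0,"hand": 87},
    {"offset": [1,-3,64],"roll": 0,"hand": 87},
    {"offset": [1,-3,64],"roll": 0,"hand": 87},
    {"offset": [1,-3,64],"roll": 0,"hand": 60},
    {"offset": [1,-3,64],"roll": 0,"hand": 60},
    {"offset": [1,-3,64],"roll": 0,"hand": 60},
    {"offset": [1,-3,64],"roll": 0,"hand": 60},
    {"offset": [1,-3,64],"roll": 0,"hand": 60},
    {"offset": [1,-3,64],"roll": 0,"hand": 60},
    {"offset": [1,-3,64],"roll": 0,"hand": 60},
    {"offset": [1,-3,64],"roll": 0,"hand": 60}
  ]
}}

```text
clock: 3.73
tool_pos: [0.6269, -0.3161, 0.0374]
orientation: [-180.0, 0.0, -163.3]
force: [-1.4, 3.1, 5.9]
opening: 0.0626
```

```bash
python3 -c "
from h import *
go(626,-316,37,-163.7)
s=snap('scene','p5.png')
i=s['img'][150:300,380:580,::-1]
cv2.imwrite('pics/p5.png',cv2.resize(i,None,fx=3,fy=3))"
```

```text
offset [0.9 0.4 0.4] roll 0.007 at [ 626.9 -316.1   37.4] [-1.7997e+02  4.0000e-02 -1.6333e+02] op 62.6 F [-1.4  3.1  5.9] t 3.73 j6 -62.0
```

View pics/p5.png

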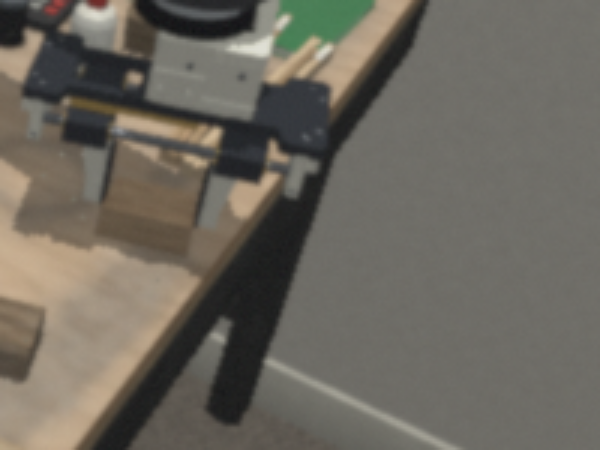

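The picture shows the two fingers straddling the small pine block, centred on it at (150,200) in the crop. The opening reads 62.6, so I keep closing to see where it stalls.

Request:
{"op": "jog_arm", "data": {
  "motion": [
    {"offset": [0,0,0],"roll": 0,"hand": 40},
    {"offset": [0,0,0],"roll": 0,"hand": 40},
    {"offset": [0,0,0],"roll": 0,"hand": 40},
    {"offset": [0,0,0],"roll": 0,"hand": 40}
  ]
}}

```text
clock: 4.12
tool_pos: [0.6269, -0.3161, 0.0374]
orientation: [-180.0, 0.0, -163.3]
force: [-1.6, 2.8, 5.6]
opening: 0.063
```

Request:
{"op": "jog_arm", "data": {
  "motion": [
    {"offset": [0,0,-20],"roll": 0,"hand": 40},
    {"offset": [0,0,-50],"roll": 0,"hand": 40},
    {"offset": [0,0,-80],"roll": 0,"hand": 40},
    {"offset": [0,0,-80],"roll": 0,"hand": 40},
    {"offset": [0,0,-80],"roll": 0,"hand": 40}
  ]
}}

```text
clock: 4.53
tool_pos: [0.6278, -0.3164, 0.1188]
orientation: [-179.9, 0.2, -163.3]
force: [-0.2, -0.2, -1.9]
opening: 0.0627
```

```bash
python3 -c "
from h import *
go(585,-95,117,-79.6)
s=snap('top','p6.png')
s=snap('scene','p6s.png')
"
```

```text
offset [-22.5 224.4   1.5] roll -1.461 at [ 627.8 -316.4  118.8] [-179.88    0.21 -163.34] op 62.7 F [-0.2 -0.2 -1.9] t 4.53 j6 -62.0
```

Request:
{"op": "jog_arm", "data": {
  "motion": [
    {"offset": [-2,19,1],"roll": -0.12,"hand": 40},
    {"offset": [-4,38,1],"roll": -0.24,"hand": 40},
    {"offset": [-6,57,1],"roll": -0.36,"hand": 40},
    {"offset": [-8,76,1],"roll": -0.48,"hand": 40},
    {"offset": [-10,95,1],"roll": -0.6,"hand": 40},
    {"offset": [-12,114,1],"roll": -0.72,"hand": 40},
    {"offset": [-14,133,1],"roll": -0.84,"hand": 40},
    {"offset": [-16,152,1],"roll": -0.96,"hand": 40},
    {"offset": [-18,171,1],"roll": -1.08,"hand": 40},
    {"offset": [-20,190,1],"roll": -1.2,"hand": 40},
    {"offset": [-22,209,1],"roll": -1.32,"hand": 40},
    {"offset": [-22,224,1],"roll": -1.44,"hand": 40},
    {"offset": [-22,224,1],"roll": -1.461,"hand": 40},
    {"offset": [-22,224,1],"roll": -1.461,"hand": 40},
    {"offset": [-22,224,1],"roll": -1.461,"hand": 40},
    {"offset": [-22,224,1],"roll": -1.461,"hand": 40}
  ]
}}

```text
clock: 5.97
tool_pos: [0.5832, -0.0958, 0.1149]
orientation: [179.9, 0.0, -79.8]
force: [-0.4, 0.6, -0.5]
opening: 0.0625
```

```bash
python3 -c "
from h import *
go(585,-95,70,-79.6)
s=snap('scene','p7.png')
o=ctrl.get_obs();p=o['tool_pos']*1e3
# block hanging: its underside = tcp z -37.4
z=p[2]-37.4
c=(504,-2,10.4)
it=clampitems(c,2)+[((p[0],p[1],o['orientation'][2]),(-21,21,-33.5,33.5,z,z+35)),((576,-43.5,99.3),BL)]
cv2.imwrite('pics/p7.png',overlay(s,it,(240,440,110,240),4))
"
```

```text
offset [-0.4 -2.  44.9] roll -0.003 at [583.2 -95.8 114.9] [179.94   0.   -79.78] op 62.5 F [-0.4  0.6 -0.5] t 5.97 j6 1.0
```

View pics/p7.png

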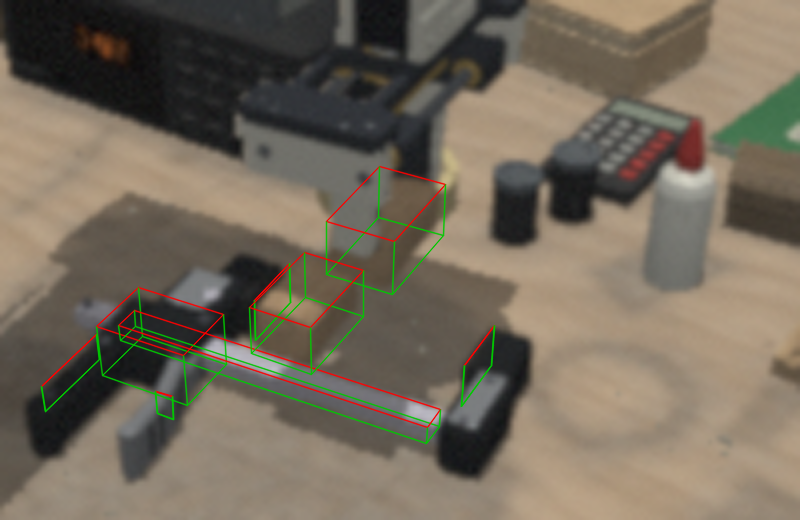

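The block hangs level from the fingers at (385,230), behind and above the gap, within about 3 mm of the predicted box. I lower it now.

Request:
{"op": "jog_arm", "data": {
  "motion": [
    {"offset": [0,-1,25],"roll": 0,"hand": 40},
    {"offset": [0,-1,45],"roll": 0,"hand": 40},
    {"offset": [0,-1,60],"roll": 0,"hand": 40},
    {"offset": [0,-1,70],"roll": 0,"hand": 40},
    {"offset": [0,-1,74],"roll": 0,"hand": 40},
    {"offset": [0,-1,77],"roll": 0,"hand": 40},
    {"offset": [0,-1,77],"roll": 0,"hand": 40},
    {"offset": [0,-1,77],"roll": 0,"hand": 40}
  ]
}}

```text
clock: 6.68
tool_pos: [0.585, -0.095, 0.0392]
orientation: [-179.9, -0.0, -79.6]
force: [-0.4, 0.4, -0.3]
opening: 0.0628
```

```bash
python3 -c "
from h import *
go(585,-95,37.4,-79.6)
s=snap('top','p8.png')
cv2.imwrite('pics/p8.png',cv2.resize(s['img'][130:260,245:400,::-1],None,fx=4,fy=4))
"
```

```text
offset [-0.  -0.1  1.8] roll -0.001 at [585.  -95.   39.2] [-1.7994e+02 -1.0000e-02 -7.9640e+01] op 62.8 F [-0.4  0.4 -0.3] t 6.68 j6 1.0
```

Request:
{"op": "jog_arm", "data": {
  "motion": [
    {"offset": [0,0,1],"roll": 0,"hand": 40},
    {"offset": [0,0,1.7],"roll": 0,"hand": 40},
    {"offset": [0,0,1.7],"roll": 0,"hand": 40},
    {"offset": [0,0,1.7],"roll": 0,"hand": 76},
    {"offset": [0,0,1.7],"roll": 0,"hand": 76},
    {"offset": [0,0,1.7],"roll": 0,"hand": 76},
    {"offset": [0,0,1.7],"roll": 0,"hand": 76},
    {"offset": [0,0,1.7],"roll": 0,"hand": 76},
    {"offset": [0,0,1.7],"roll": 0,"hand": 76},
    {"offset": [0,0,-20],"roll": 0,"hand": 76},
    {"offset": [0,0,-50],"roll": 0,"hand": 76},
    {"offset": [0,0,-80],"roll": 0,"hand": 84},
    {"offset": [0,0,-110],"roll": 0,"hand": 87},
    {"offset": [0,0,-110],"roll": 0,"hand": 87}
  ]
}}

```text
clock: 7.9
tool_pos: [0.5878, -0.0951, 0.1551]
orientation: [-179.5, -0.1, -79.6]
force: [0.9, -0.2, 0.6]
opening: 0.0861
```

```bash
python3 -c "
from h import *
go(441,-16,110,-169.6)
"
```

```text
offset [-104.5  130.5   43.6] roll 1.572 at [587.8 -95.1 155.1] [-1.7947e+02 -1.1000e-01 -7.9560e+01] op 86.1 F [ 0.9 -0.2  0.6] t 7.9 j6 1.0
```

Request:
{"op": "jog_arm", "data": {
  "motion": [
    {"offset": [-9,11,0],"roll": 0.12,"hand": 87},
    {"offset": [-18,22,0],"roll": 0.24,"hand": 87},
    {"offset": [-27,33,0],"roll": 0.36,"hand": 87},
    {"offset": [-36,45,0],"roll": 0.48,"hand": 87},
    {"offset": [-45,56,0],"roll": 0.6,"hand": 87},
    {"offset": [-54,67,0],"roll": 0.72,"hand": 87},
    {"offset": [-63,79,0],"roll": 0.84,"hand": 87},
    {"offset": [-72,90,0],"roll": 0.96,"hand": 87},
    {"offset": [-81,101,0],"roll": 1.08,"hand": 87},
    {"offset": [-90,112,0],"roll": 1.2,"hand": 87},
    {"offset": [-97,122,0],"roll": 1.32,"hand": 87},
    {"offset": [-104,130,0],"roll": 1.44,"hand": 87},
    {"offset": [-104,130,0],"roll": 1.572,"hand": 87},
    {"offset": [-104,130,0],"roll": 1.572,"hand": 87},
    {"offset": [-104,130,0],"roll": 1.572,"hand": 87},
    {"offset": [-104,130,0],"roll": 1.572,"hand": 87}
  ]
}}

```text
clock: 9.23
tool_pos: [0.438, -0.0161, 0.1486]
orientation: [-180.0, 0.0, -169.5]
force: [-0.6, 0.4, -0.0]
opening: 0.0872
```

```bash
python3 -c "
from h import *
go(443.4,-15.2,15,-169.6)
t=snap('top','p9t.png');s=snap('scene','p9.png')
o=ctrl.get_obs()
c=(504,-2,10.4);it=clampitems(c,2)+[((585,-95,-79.6),BL),((576,-43.5,99.3),BL)]
A=overlay(t,it,(245,445,145,215),4);B=overlay(s,it,(240,440,165,245),4)
cv2.imwrite('pics/o9.png',np.vstack([A,B]))
"
```

```text
offset [-5.400e+00 -1.000e-01  1.336e+02] roll 0.002 at [438.  -16.1 148.6] [-1.8000e+02  1.0000e-02 -1.6947e+02] op 87.2 F [-0.6  0.4 -0. ] t 9.23 j6 -103.0
```

View pics/o9.png

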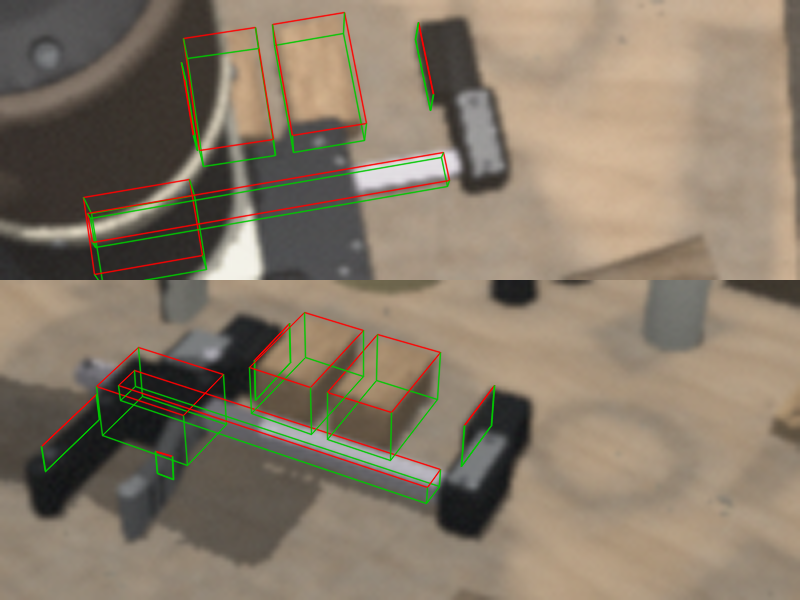

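The halves now lie side by side and parallel, with ends level and a gap of about 10 mm between them. The clamp has not moved. I go down onto the grip.

Request:
{"op": "jog_arm", "data": {
  "motion": [
    {"offset": [-5,0,35],"roll": 0,"hand": 87.5},
    {"offset": [-5,0,70],"roll": 0,"hand": 87.5},
    {"offset": [-5,0,95],"roll": 0,"hand": 87.5},
    {"offset": [-5,0,115],"roll": 0,"hand": 87.5},
    {"offset": [-5,0,128],"roll": 0,"hand": 87.5},
    {"offset": [-5,0,133],"roll": 0,"hand": 87.5},
    {"offset": [-5,0,134],"roll": 0,"hand": 87.5},
    {"offset": [-5,0,134],"roll": 0,"hand": 87.5},
    {"offset": [-5,0,134],"roll": 0,"hand": 87.5}
  ]
}}

```text
clock: 10.08
tool_pos: [0.4434, -0.015, 0.0153]
orientation: [180.0, 0.1, -169.7]
force: [0.1, 0.2, 0.6]
opening: 0.0874
```

Request:
{"op": "jog_arm", "data": {
  "motion": [
    {"offset": [0,0,0],"roll": 0,"hand": 70},
    {"offset": [0,0,0],"roll": 0,"hand": 70},
    {"offset": [0,0,0],"roll": 0,"hand": 70},
    {"offset": [0,0,0],"roll": 0,"hand": 70},
    {"offset": [0,0,0],"roll": 0,"hand": 70},
    {"offset": [0,0,0],"roll": 0,"hand": 70},
    {"offset": [0,0,0],"roll": 0,"hand": 70},
    {"offset": [0,0,0],"roll": 0,"hand": 70}
  ]
}}

```text
clock: 10.75
tool_pos: [0.443, -0.0144, 0.0151]
orientation: [180.0, 0.1, -169.7]
force: [-3.7, 6.9, 6.3]
opening: 0.0702
```

Request:
{"op": "jog_arm", "data": {
  "motion": [
    {"offset": [0,2,0],"roll": 0,"hand": 70},
    {"offset": [0,3,0],"roll": 0,"hand": 68},
    {"offset": [0,4.5,0],"roll": 0,"hand": 65},
    {"offset": [0,6,0],"roll": 0,"hand": 62},
    {"offset": [0,7.5,0],"roll": 0,"hand": 59},
    {"offset": [0,9,0],"roll": 0,"hand": 56},
    {"offset": [0,10.5,0],"roll": 0,"hand": 53},
    {"offset": [0,12,0],"roll": 0,"hand": 50},
    {"offset": [0,13.5,0],"roll": 0,"hand": 47},
    {"offset": [0,15,0],"roll": 0,"hand": 44},
    {"offset": [0,16.5,0],"roll": 0,"hand": 41},
    {"offset": [0,17,0],"roll": 0,"hand": 39},
    {"offset": [0,17,0],"roll": 0,"hand": 39},
    {"offset": [0,17,0],"roll": 0,"hand": 39},
    {"offset": [0,17,0],"roll": 0,"hand": 39}
  ]
}}

```text
clock: 12.0
tool_pos: [0.4389, 0.0014, 0.0144]
orientation: [-180.0, -0.1, -169.7]
force: [-5.5, 2.7, 4.9]
opening: 0.0396
```

```bash
python3 -c "
from h import *
go(443.4,-15.2,15,-169.6)
s=snap('scene','p10.png')
c=(504,-2,10.4);it=clampitems(c,14)+[((585,-95,-79.6),BL),((576,-43.5,99.3),BL)]
cv2.imwrite('pics/o10.png',overlay(s,it,(230,430,150,260),4))
"
```

```text
offset [ -1.4 -17.1  -0.6] roll -0.002 at [438.9   1.4  14.4] [-1.8000e+02 -7.0000e-02 -1.6973e+02] op 39.6 F [-5.5  2.7  4.9] t 12.0 j6 -106.0
```

View pics/o10.png

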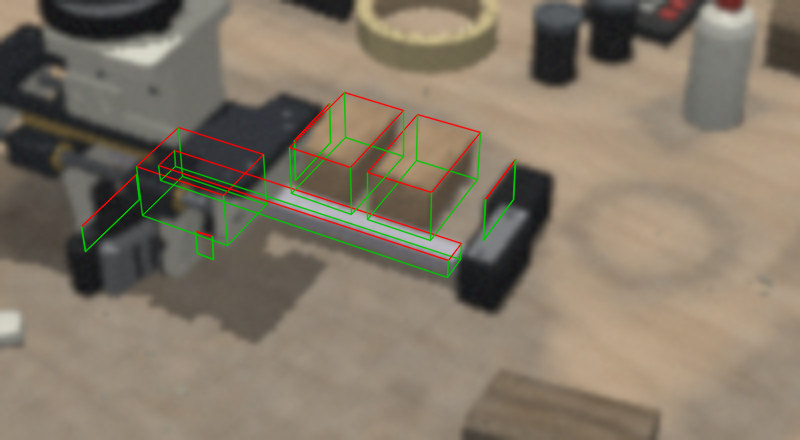

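The first squeeze moved the far jaw about 12 mm (pad now near (500,200)), and the clamp and blocks stayed put. I continue pumping: release, then squeeze.

Request:
{"op": "jog_arm", "data": {
  "motion": [
    {"offset": [0,-2,0],"roll": 0,"hand": 44},
    {"offset": [0,-4,0],"roll": 0,"hand": 48},
    {"offset": [0,-6,0],"roll": 0,"hand": 52},
    {"offset": [0,-8,0],"roll": 0,"hand": 56},
    {"offset": [0,-10,0],"roll": 0,"hand": 60},
    {"offset": [0,-12,0],"roll": 0,"hand": 64},
    {"offset": [0,-14,0],"roll": 0,"hand": 68},
    {"offset": [0,-15,0],"roll": 0,"hand": 72},
    {"offset": [0,-15,0],"roll": 0,"hand": 73},
    {"offset": [0,-15,0],"roll": 0,"hand": 73},
    {"offset": [0,-15,0],"roll": 0,"hand": 73},
    {"offset": [0,-15,0],"roll": 0,"hand": 73}
  ]
}}

```text
clock: 13.05
tool_pos: [0.4425, -0.0131, 0.0146]
orientation: [180.0, 0.0, -169.7]
force: [0.1, 0.2, 0.2]
opening: 0.073
```

Request:
{"op": "jog_arm", "data": {
  "motion": [
    {"offset": [0,0,0],"roll": 0,"hand": 70},
    {"offset": [0,1,0],"roll": 0,"hand": 67},
    {"offset": [0,2.5,0],"roll": 0,"hand": 64},
    {"offset": [0,4,0],"roll": 0,"hand": 61},
    {"offset": [0,5.5,0],"roll": 0,"hand": 58},
    {"offset": [0,7,0],"roll": 0,"hand": 55},
    {"offset": [0,8.5,0],"roll": 0,"hand": 52},
    {"offset": [0,10,0],"roll": 0,"hand": 49},
    {"offset": [0,11.5,0],"roll": 0,"hand": 46},
    {"offset": [0,13,0],"roll": 0,"hand": 43},
    {"offset": [0,14.5,0],"roll": 0,"hand": 40},
    {"offset": [0,15,0],"roll": 0,"hand": 39},
    {"offset": [0,15,0],"roll": 0,"hand": 39},
    {"offset": [0,15,0],"roll": 0,"hand": 39}
  ]
}}

```text
clock: 14.22
tool_pos: [0.4397, 0.0019, 0.0144]
orientation: [180.0, 0.0, -169.7]
force: [-2.6, -0.2, -3.0]
opening: 0.0391
```

Request:
{"op": "jog_arm", "data": {
  "motion": [
    {"offset": [0,-2,0],"roll": 0,"hand": 44},
    {"offset": [0,-4,0],"roll": 0,"hand": 48},
    {"offset": [0,-6,0],"roll": 0,"hand": 52},
    {"offset": [0,-8,0],"roll": 0,"hand": 56},
    {"offset": [0,-10,0],"roll": 0,"hand": 60},
    {"offset": [0,-12,0],"roll": 0,"hand": 64},
    {"offset": [0,-14,0],"roll": 0,"hand": 68},
    {"offset": [0,-15,0],"roll": 0,"hand": 72},
    {"offset": [0,-15,0],"roll": 0,"hand": 73},
    {"offset": [0,-15,0],"roll": 0,"hand": 73},
    {"offset": [0,-15,0],"roll": 0,"hand": 73},
    {"offset": [0,-15,0],"roll": 0,"hand": 73}
  ]
}}

```text
clock: 15.22
tool_pos: [0.4424, -0.0132, 0.0147]
orientation: [180.0, 0.0, -169.7]
force: [0.1, 0.0, 0.0]
opening: 0.0729
```

Request:
{"op": "jog_arm", "data": {
  "motion": [
    {"offset": [0,0,0],"roll": 0,"hand": 70},
    {"offset": [0,1,0],"roll": 0,"hand": 67},
    {"offset": [0,2.5,0],"roll": 0,"hand": 64},
    {"offset": [0,4,0],"roll": 0,"hand": 61},
    {"offset": [0,5.5,0],"roll": 0,"hand": 58},
    {"offset": [0,7,0],"roll": 0,"hand": 55},
    {"offset": [0,8.5,0],"roll": 0,"hand": 52},
    {"offset": [0,10,0],"roll": 0,"hand": 49},
    {"offset": [0,11.5,0],"roll": 0,"hand": 46},
    {"offset": [0,13,0],"roll": 0,"hand": 43},
    {"offset": [0,14.5,0],"roll": 0,"hand": 40},
    {"offset": [0,15,0],"roll": 0,"hand": 39},
    {"offset": [0,15,0],"roll": 0,"hand": 39},
    {"offset": [0,15,0],"roll": 0,"hand": 39}
  ]
}}

```text
clock: 16.38
tool_pos: [0.4395, 0.0018, 0.0144]
orientation: [180.0, -0.0, -169.7]
force: [-2.9, 1.0, -1.5]
opening: 0.0398
```

```bash
python3 -c "
from h import *
go(443.4,-15.2,15,-169.6)
s=snap('scene','p11.png');t=snap('top','t11.png')
c=(504,-2,10.4);it=clampitems(c,38)+[((585,-95,-79.6),BL),((576,-43.5,99.3),BL)]
cv2.imwrite('pics/o11.png',np.vstack([overlay(s,it,(230,430,165,255),4),overlay(t,it,(245,445,155,205),4)]))
"
```

```text
offset [ -0.8 -17.4  -0.6] roll -0.002 at [439.5   1.8  14.4] [ 1.7999e+02 -2.0000e-02 -1.6970e+02] op 39.8 F [-2.9  1.  -1.5] t 16.38 j6 -106.0
```

View pics/o11.png

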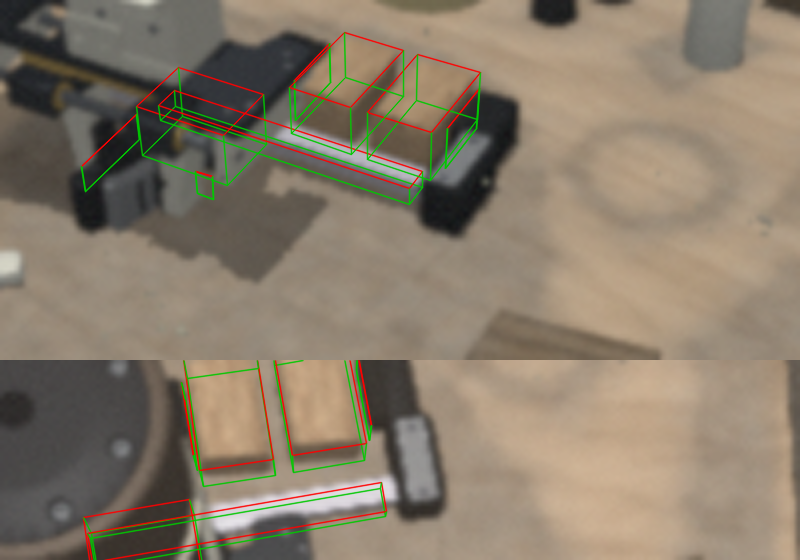

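Each squeeze gains 12 mm. The far pad is now close to half_b, at about (440,150), and roughly 18 mm of free travel is left. I do one more full squeeze and then a slow final one.

Request:
{"op": "jog_arm", "data": {
  "motion": [
    {"offset": [0,-2,0],"roll": 0,"hand": 44},
    {"offset": [0,-4,0],"roll": 0,"hand": 48},
    {"offset": [0,-6,0],"roll": 0,"hand": 52},
    {"offset": [0,-8,0],"roll": 0,"hand": 56},
    {"offset": [0,-10,0],"roll": 0,"hand": 60},
    {"offset": [0,-12,0],"roll": 0,"hand": 64},
    {"offset": [0,-14,0],"roll": 0,"hand": 68},
    {"offset": [0,-15,0],"roll": 0,"hand": 72},
    {"offset": [0,-15,0],"roll": 0,"hand": 73},
    {"offset": [0,-15,0],"roll": 0,"hand": 73},
    {"offset": [0,-15,0],"roll": 0,"hand": 73},
    {"offset": [0,-15,0],"roll": 0,"hand": 73}
  ]
}}

```text
clock: 17.48
tool_pos: [0.4424, -0.0131, 0.0147]
orientation: [180.0, 0.0, -169.7]
force: [-0.9, 1.3, 0.1]
opening: 0.0724
```

Request:
{"op": "jog_arm", "data": {
  "motion": [
    {"offset": [0,0,0],"roll": 0,"hand": 70},
    {"offset": [0,1,0],"roll": 0,"hand": 67},
    {"offset": [0,2.5,0],"roll": 0,"hand": 64},
    {"offset": [0,4,0],"roll": 0,"hand": 61},
    {"offset": [0,5.5,0],"roll": 0,"hand": 58},
    {"offset": [0,7,0],"roll": 0,"hand": 55},
    {"offset": [0,8.5,0],"roll": 0,"hand": 52},
    {"offset": [0,10,0],"roll": 0,"hand": 49},
    {"offset": [0,11.5,0],"roll": 0,"hand": 46},
    {"offset": [0,13,0],"roll": 0,"hand": 43},
    {"offset": [0,14.5,0],"roll": 0,"hand": 40},
    {"offset": [0,15,0],"roll": 0,"hand": 39},
    {"offset": [0,15,0],"roll": 0,"hand": 39},
    {"offset": [0,15,0],"roll": 0,"hand": 39}
  ]
}}

```text
clock: 18.65
tool_pos: [0.4394, 0.0018, 0.0144]
orientation: [180.0, -0.0, -169.7]
force: [-4.5, 1.4, 0.5]
opening: 0.0393
```

Request:
{"op": "jog_arm", "data": {
  "motion": [
    {"offset": [0,-2,0],"roll": 0,"hand": 44},
    {"offset": [0,-4,0],"roll": 0,"hand": 48},
    {"offset": [0,-6,0],"roll": 0,"hand": 52},
    {"offset": [0,-8,0],"roll": 0,"hand": 56},
    {"offset": [0,-10,0],"roll": 0,"hand": 60},
    {"offset": [0,-12,0],"roll": 0,"hand": 64},
    {"offset": [0,-14,0],"roll": 0,"hand": 68},
    {"offset": [0,-15,0],"roll": 0,"hand": 72},
    {"offset": [0,-15,0],"roll": 0,"hand": 73},
    {"offset": [0,-15,0],"roll": 0,"hand": 73},
    {"offset": [0,-15,0],"roll": 0,"hand": 73},
    {"offset": [0,-15,0],"roll": 0,"hand": 73}
  ]
}}

```text
clock: 19.65
tool_pos: [0.4425, -0.0131, 0.0147]
orientation: [180.0, 0.0, -169.7]
force: [0.6, -0.0, 0.6]
opening: 0.0728
```

```bash
python3 -c "
from h import *
go(443.4,-15.2,15,-169.6)
s=snap('scene','p12.png');t=snap('top','t12.png')
A=cv2.resize(s['img'][160:235,275:375,::-1],None,fx=8,fy=8,interpolation=cv2.INTER_CUBIC)[:380]
B=cv2.resize(t['img'][150:210,280:380,::-1],None,fx=8,fy=8,interpolation=cv2.INTER_CUBIC)[:220]
cv2.imwrite('pics/o12.png',np.vstack([A,B]))
"
```

```text
offset [-0.6 -2.2 -0.3] roll -0.002 at [442.5 -13.1  14.7] [ 1.8000e+02  2.0000e-02 -1.6969e+02] op 72.8 F [ 0.6 -0.   0.6] t 19.65 j6 -104.0
```

View pics/o12.png

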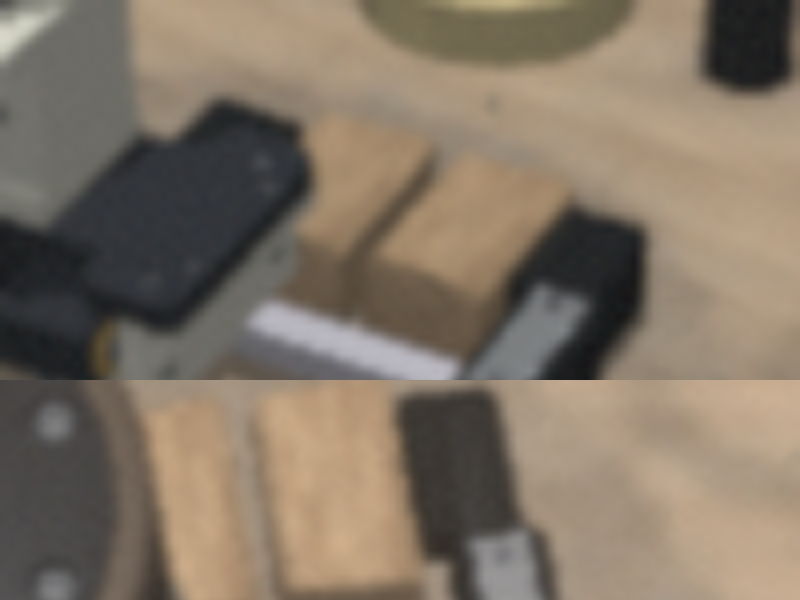

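A gap of about 5 mm remains between the halves (top crop, x≈250). The pad is touching half_b, and half_a is still a few mm off the near pad. The next squeeze should press, so I do it in stages.

Request:
{"op": "jog_arm", "data": {
  "motion": [
    {"offset": [0,0,0],"roll": 0,"hand": 70},
    {"offset": [0,1,0],"roll": 0,"hand": 67},
    {"offset": [0,2.5,0],"roll": 0,"hand": 64},
    {"offset": [0,4,0],"roll": 0,"hand": 61},
    {"offset": [0,5,0],"roll": 0,"hand": 59},
    {"offset": [0,6,0],"roll": 0,"hand": 57},
    {"offset": [0,7,0],"roll": 0,"hand": 55},
    {"offset": [0,7,0],"roll": 0,"hand": 55},
    {"offset": [0,7,0],"roll": 0,"hand": 55},
    {"offset": [0,7,0],"roll": 0,"hand": 55}
  ]
}}

```text
clock: 20.58
tool_pos: [0.4402, -0.0064, 0.0144]
orientation: [180.0, -0.1, -169.7]
force: [-5.5, 0.4, 5.5]
opening: 0.0551
```

Request:
{"op": "jog_arm", "data": {
  "motion": [
    {"offset": [0,1,0],"roll": 0,"hand": 53},
    {"offset": [0,2,0],"roll": 0,"hand": 51},
    {"offset": [0,2,0],"roll": 0,"hand": 51},
    {"offset": [0,2,0],"roll": 0,"hand": 51},
    {"offset": [0,2,0],"roll": 0,"hand": 51}
  ]
}}

```text
clock: 21.0
tool_pos: [0.4399, -0.0044, 0.0144]
orientation: [180.0, -0.1, -169.7]
force: [-6.3, -0.8, 4.0]
opening: 0.0512
```

Request:
{"op": "jog_arm", "data": {
  "motion": [
    {"offset": [0,1,0],"roll": 0,"hand": 49},
    {"offset": [0,1.5,0],"roll": 0,"hand": 48},
    {"offset": [0,1.5,0],"roll": 0,"hand": 48},
    {"offset": [0,1.5,0],"roll": 0,"hand": 48},
    {"offset": [0,1.5,0],"roll": 0,"hand": 48}
  ]
}}

```text
clock: 21.42
tool_pos: [0.4397, -0.003, 0.0144]
orientation: [-180.0, -0.1, -169.7]
force: [-5.6, 0.4, 4.7]
opening: 0.0482
```

Request:
{"op": "jog_arm", "data": {
  "motion": [
    {"offset": [0,0.5,0],"roll": 0,"hand": 47},
    {"offset": [0,1,0],"roll": 0,"hand": 46},
    {"offset": [0,1,0],"roll": 0,"hand": 46},
    {"offset": [0,1,0],"roll": 0,"hand": 46},
    {"offset": [0,1,0],"roll": 0,"hand": 46}
  ]
}}

```text
clock: 21.83
tool_pos: [0.4396, -0.002, 0.0144]
orientation: [-180.0, -0.1, -169.7]
force: [-4.8, -1.5, 3.8]
opening: 0.0463
```

Request:
{"op": "jog_arm", "data": {
  "motion": [
    {"offset": [0,0.5,0],"roll": 0,"hand": 45},
    {"offset": [0,1,0],"roll": 0,"hand": 44},
    {"offset": [0,1,0],"roll": 0,"hand": 44},
    {"offset": [0,1,0],"roll": 0,"hand": 44},
    {"offset": [0,1,0],"roll": 0,"hand": 44}
  ]
}}

```text
clock: 22.25
tool_pos: [0.4395, -0.0011, 0.0144]
orientation: [-180.0, -0.1, -169.7]
force: [-4.3, -2.3, 4.4]
opening: 0.0441
```

Request:
{"op": "jog_arm", "data": {
  "motion": [
    {"offset": [0,0.5,0],"roll": 0,"hand": 43},
    {"offset": [0,1,0],"roll": 0,"hand": 42},
    {"offset": [0,1,0],"roll": 0,"hand": 42},
    {"offset": [0,1,0],"roll": 0,"hand": 42},
    {"offset": [0,1,0],"roll": 0,"hand": 42}
  ]
}}

```text
clock: 22.67
tool_pos: [0.4393, -0.0001, 0.0144]
orientation: [-180.0, -0.1, -169.7]
force: [-4.9, -2.6, 3.5]
opening: 0.0419
```

Request:
{"op": "jog_arm", "data": {
  "motion": [
    {"offset": [0,0.5,0],"roll": 0,"hand": 41},
    {"offset": [0,1,0],"roll": 0,"hand": 40},
    {"offset": [0,1,0],"roll": 0,"hand": 40},
    {"offset": [0,1,0],"roll": 0,"hand": 40},
    {"offset": [0,1,0],"roll": 0,"hand": 40},
    {"offset": [0,1,0],"roll": 0,"hand": 40}
  ]
}}

```text
clock: 23.17
tool_pos: [0.4392, 0.001, 0.0144]
orientation: [180.0, -0.1, -169.7]
force: [-5.1, -1.0, 3.0]
opening: 0.0402
```

```bash
python3 -c "
from h import *
go(443.4,-15.2,15,-169.6)
s=snap('scene','p13.png');t=snap('top','t13.png')
A=cv2.resize(s['img'][160:235,275:375,::-1],None,fx=8,fy=8,interpolation=cv2.INTER_CUBIC)[:380]
B=cv2.resize(t['img'][150:210,280:380,::-1],None,fx=8,fy=8,interpolation=cv2.INTER_CUBIC)[:220]
cv2.imwrite('pics/o13.png',np.vstack([A,B]))
"
```

```text
offset [ -1.2 -16.7  -0.6] roll -0.002 at [439.2   1.   14.4] [ 1.8000e+02 -5.0000e-02 -1.6969e+02] op 40.2 F [-5.1 -1.   3. ] t 23.17 j6 -106.0
```

View pics/o13.png

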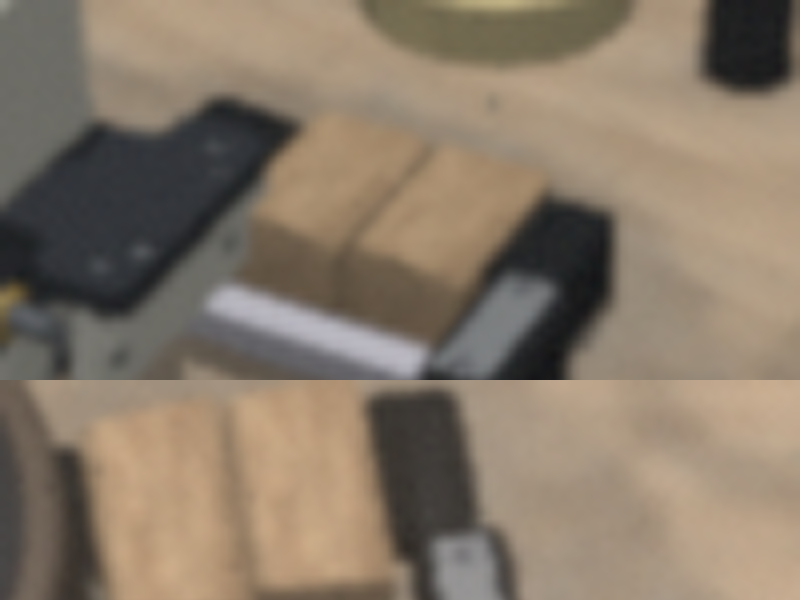

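The halves now appear to touch, with only a thin dark seam at (390,200) and (235,450). Half_a sits near the near pad. I measure how jaw, half_b and half_a moved between the pictures to judge the pad squash.

```bash
cat >> h.py <<'E'
def track(f0,f1,box,z,cam='top',n=9):
    """displacement (mm, clamp x,y) of patch box=(u0,v0,u1,v1) of f0 found in f1"""
    a,b=[cv2.imread('pics/'+f,0).astype(np.float32) for f in(f0,f1)]
    s=dict(np.load('last_%s.npz'%cam));u0,v0,u1,v1=box;k=10
    T=cv2.resize(a[v0:v1,u0:u1],None,fx=k,fy=k,interpolation=cv2.INTER_CUBIC)
    S=cv2.resize(b[v0-n:v1+n,u0-n:u1+n],None,fx=k,fy=k,interpolation=cv2.INTER_CUBIC)
    m=cv2.matchTemplate(S,T,cv2.TM_CCOEFF_NORMED);_,q,_,p=cv2.minMaxLoc(m)
    du,dv=p[0]/k-n,p[1]/k-n;c=np.array([(u0+u1)/2,(v0+v1)/2])
    d=(px2w(s,c[0]+du,c[1]+dv,z)-px2w(s,*c,z))[:2]*1e3;t=np.radians(10.4)
    return round(d[0]*np.cos(t)+d[1]*np.sin(t),1),round(-d[0]*np.sin(t)+d[1]*np.cos(t),1),round(q,2)
E
python3 - <<'E'
from h import *
for f0,f1 in(('t12.png','t13.png'),):
    print(f0,f1,'jaw',track(f0,f1,(336,164,351,176),.036),track(f0,f1,(329,150,345,172),.036))
    print('b',track(f0,f1,(310,150,332,176),.035),track(f0,f1,(312,166,334,177),.035),'a',track(f0,f1,(298,150,313,176),.035))
f0,f1='p12.png','p13.png'
# scene: boxes in px
print('sc jaw',track(f0,f1,(338,185,357,206),.036,'scene'),'b',track(f0,f1,(322,180,346,203),.035,'scene'),'a',track(f0,f1,(314,174,330,196),.035,'scene'))
print('housing',track(f0,f1,(286,173,314,185),.05,'scene'))
E
```

```text
t12.png t13.png jaw (np.float64(1.8), np.float64(11.2), 0.99) (np.float64(2.0), np.float64(9.6), 0.96)
b (np.float64(1.9), np.float64(8.0), 0.99) (np.float64(1.7), np.float64(8.0), 0.99) a (np.float64(10.5), np.float64(18.0), 0.87)
sc jaw (np.float64(1.5), np.float64(10.4), 0.97) b (np.float64(1.9), np.float64(9.1), 0.93) a (np.float64(3.3), np.float64(5.3), 0.86)
housing (np.float64(1.1), np.float64(12.3), 0.68)
```

Jaw and half_b moved 11.2 mm and about 8.5 mm, so the pad is squashed about 2–3 mm (10–15 N). That is not firm enough yet, so I let out and squeeze again in small tracked steps.

Request:
{"op": "jog_arm", "data": {
  "motion": [
    {"offset": [0,-2,0],"roll": 0,"hand": 44},
    {"offset": [0,-4,0],"roll": 0,"hand": 48},
    {"offset": [0,-6,0],"roll": 0,"hand": 52},
    {"offset": [0,-8,0],"roll": 0,"hand": 56},
    {"offset": [0,-10,0],"roll": 0,"hand": 60},
    {"offset": [0,-12,0],"roll": 0,"hand": 64},
    {"offset": [0,-14,0],"roll": 0,"hand": 68},
    {"offset": [0,-15,0],"roll": 0,"hand": 72},
    {"offset": [0,-15,0],"roll": 0,"hand": 73},
    {"offset": [0,-15,0],"roll": 0,"hand": 73},
    {"offset": [0,-15,0],"roll": 0,"hand": 73},
    {"offset": [0,-15,0],"roll": 0,"hand": 73}
  ]
}}

```text
clock: 24.27
tool_pos: [0.4426, -0.0136, 0.0147]
orientation: [180.0, 0.0, -169.7]
force: [0.2, -0.1, -0.2]
opening: 0.0727
```

```bash
cat > tk.py <<'E'
from h import *
import sys
n=sys.argv[1];f0=sys.argv[2] if len(sys.argv)>2 else '13'
go(443.4,-15.2,15,-169.6)
snap('scene','p%s.png'%n);snap('top','t%s.png'%n)
J=(332,164,347,176);B=(308,152,329,176)
for z in ('14',) if f0!='13' else ():pass
print('from',f0,'jaw',track('t%s.png'%f0,'t%s.png'%n,J,.036),'b',track('t%s.png'%f0,'t%s.png'%n,B,.035))
print('  sc jaw',track('p%s.png'%f0,'p%s.png'%n,(333,185,353,206),.036,'scene'),'b',track('p%s.png'%f0,'p%s.png'%n,(319,180,342,203),.035,'scene'))
E
python3 tk.py 14
```

```text
offset [-0.5 -1.7 -0.3] roll -0.002 at [442.6 -13.6  14.7] [ 1.800e+02  2.000e-02 -1.697e+02] op 72.7 F [ 0.2 -0.1 -0.2] t 24.27 j6 -104.0
from 13 jaw (np.float64(1.1), np.float64(-1.8), 0.99) b (np.float64(0.8), np.float64(-0.8), 0.99)
  sc jaw (np.float64(0.7), np.float64(-1.4), 1.0) b (np.float64(1.0), np.float64(-1.1), 1.0)
```

Request:
{"op": "jog_arm", "data": {
  "motion": [
    {"offset": [0,0,0],"roll": 0,"hand": 70},
    {"offset": [0,0.5,0],"roll": 0,"hand": 68},
    {"offset": [0,1.5,0],"roll": 0,"hand": 66},
    {"offset": [0,2,0],"roll": 0,"hand": 65},
    {"offset": [0,2,0],"roll": 0,"hand": 65},
    {"offset": [0,2,0],"roll": 0,"hand": 65},
    {"offset": [0,2,0],"roll": 0,"hand": 65}
  ]
}}

```text
clock: 24.95
tool_pos: [0.4417, -0.0117, 0.0145]
orientation: [180.0, -0.0, -169.7]
force: [-2.4, 0.0, 3.0]
opening: 0.0651
```

```bash
python3 tk.py 15 14
```

```text
offset [-1.1 -3.7 -0.5] roll -0.002 at [441.7 -11.7  14.5] [ 1.7999e+02 -3.0000e-02 -1.6973e+02] op 65.1 F [-2.4  0.   3. ] t 24.95 j6 -104.0
from 14 jaw (np.float64(-0.2), np.float64(0.3), 0.99) b (np.float64(0.0), np.float64(0.2), 1.0)
  sc jaw (np.float64(-0.2), np.float64(0.4), 1.0) b (np.float64(-0.1), np.float64(0.2), 1.0)
```

Request:
{"op": "jog_arm", "data": {
  "motion": [
    {"offset": [0,0.5,0],"roll": 0,"hand": 64},
    {"offset": [0,1,0],"roll": 0,"hand": 63},
    {"offset": [0,1,0],"roll": 0,"hand": 63},
    {"offset": [0,1,0],"roll": 0,"hand": 63},
    {"offset": [0,1,0],"roll": 0,"hand": 63}
  ]
}}

```text
clock: 25.47
tool_pos: [0.4415, -0.011, 0.0145]
orientation: [-180.0, -0.0, -169.7]
force: [-3.8, -1.6, 5.2]
opening: 0.0633
```

```bash
python3 tk.py 16 14
```

```text
offset [-1.1 -4.5 -0.5] roll -0.002 at [441.5 -11.   14.5] [-1.7999e+02 -4.0000e-02 -1.6972e+02] op 63.3 F [-3.8 -1.6  5.2] t 25.47 j6 -104.0
from 14 jaw (np.float64(0.9), np.float64(1.2), 0.99) b (np.float64(0.6), np.float64(0.6), 1.0)
  sc jaw (np.float64(0.7), np.float64(1.1), 1.0) b (np.float64(1.3), np.float64(0.9), 0.99)
```

Request:
{"op": "jog_arm", "data": {
  "motion": [
    {"offset": [0,0.5,0],"roll": 0,"hand": 62},
    {"offset": [0,1,0],"roll": 0,"hand": 61},
    {"offset": [0,1,0],"roll": 0,"hand": 61},
    {"offset": [0,1,0],"roll": 0,"hand": 61},
    {"offset": [0,1,0],"roll": 0,"hand": 61}
  ]
}}

```text
clock: 25.98
tool_pos: [0.4414, -0.01, 0.0145]
orientation: [-180.0, -0.0, -169.7]
force: [-2.6, -3.0, 5.2]
opening: 0.0614
```

```bash
python3 tk.py 17 14
```

```text
offset [-1.1 -5.5 -0.5] roll -0.002 at [441.4 -10.   14.5] [-1.7999e+02 -4.0000e-02 -1.6972e+02] op 61.4 F [-2.6 -3.   5.2] t 25.98 j6 -104.0
from 14 jaw (np.float64(1.3), np.float64(2.0), 0.99) b (np.float64(1.2), np.float64(1.2), 0.99)
  sc jaw (np.float64(1.2), np.float64(1.8), 0.99) b (np.float64(1.8), np.float64(1.7), 0.99)
```

Request:
{"op": "jog_arm", "data": {
  "motion": [
    {"offset": [0,0.5,0],"roll": 0,"hand": 60},
    {"offset": [0,1,0],"roll": 0,"hand": 59},
    {"offset": [0,1,0],"roll": 0,"hand": 59},
    {"offset": [0,1,0],"roll": 0,"hand": 59},
    {"offset": [0,1,0],"roll": 0,"hand": 59}
  ]
}}

```text
clock: 26.5
tool_pos: [0.4412, -0.009, 0.0145]
orientation: [-180.0, -0.0, -169.7]
force: [-3.3, -3.7, 5.1]
opening: 0.0591
```

```bash
python3 tk.py 18 14
```

```text
offset [-1.  -6.5 -0.5] roll -0.002 at [441.2  -9.   14.5] [-1.7999e+02 -4.0000e-02 -1.6971e+02] op 59.1 F [-3.3 -3.7  5.1] t 26.5 j6 -104.0
from 14 jaw (np.float64(2.3), np.float64(3.5), 0.99) b (np.float64(2.0), np.float64(1.9), 1.0)
  sc jaw (np.float64(1.9), np.float64(2.9), 0.99) b (np.float64(2.3), np.float64(2.5), 0.99)
```

Request:
{"op": "jog_arm", "data": {
  "motion": [
    {"offset": [0,0.5,0],"roll": 0,"hand": 58},
    {"offset": [0,1,0],"roll": 0,"hand": 57},
    {"offset": [0,1,0],"roll": 0,"hand": 57},
    {"offset": [0,1,0],"roll": 0,"hand": 57},
    {"offset": [0,1,0],"roll": 0,"hand": 57}
  ]
}}

```text
clock: 27.02
tool_pos: [0.4412, -0.0079, 0.0145]
orientation: [-180.0, -0.0, -169.7]
force: [-3.0, -3.8, 3.4]
opening: 0.0574
```

```bash
cat >> tk.py <<'E'
print('  a',track('t%s.png'%f0,'t%s.png'%n,(292,154,308,176),.035),'sc',track('p%s.png'%f0,'p%s.png'%n,(309,176,323,196),.035,'scene'))
E
python3 tk.py 19 14
```

```text
offset [-0.9 -7.6 -0.5] roll -0.002 at [441.2  -7.9  14.5] [-1.8000e+02 -2.0000e-02 -1.6971e+02] op 57.4 F [-3.  -3.8  3.4] t 27.02 j6 -104.0
from 14 jaw (np.float64(2.7), np.float64(4.3), 0.99) b (np.float64(2.6), np.float64(2.5), 0.99)
  sc jaw (np.float64(2.2), np.float64(4.1), 0.98) b (np.float64(3.6), np.float64(3.4), 0.98)
  a (np.float64(2.3), np.float64(10.0), 0.98) sc (np.float64(-0.4), np.float64(6.0), 0.96)
```

Request:
{"op": "jog_arm", "data": {
  "motion": [
    {"offset": [0,0.5,0],"roll": 0,"hand": 56},
    {"offset": [0,1,0],"roll": 0,"hand": 55},
    {"offset": [0,1,0],"roll": 0,"hand": 55},
    {"offset": [0,1,0],"roll": 0,"hand": 55},
    {"offset": [0,1,0],"roll": 0,"hand": 55}
  ]
}}

```text
clock: 27.53
tool_pos: [0.4411, -0.0068, 0.0145]
orientation: [180.0, -0.0, -169.7]
force: [-3.3, -2.8, 3.0]
opening: 0.0552
```

```bash
python3 tk.py 20 14
```

```text
offset [-0.8 -8.7 -0.5] roll -0.002 at [441.1  -6.8  14.5] [ 1.8000e+02 -1.0000e-02 -1.6969e+02] op 55.2 F [-3.3 -2.8  3. ] t 27.53 j6 -105.0
from 14 jaw (np.float64(4.1), np.float64(5.2), 0.99) b (np.float64(3.5), np.float64(3.3), 0.99)
  sc jaw (np.float64(3.1), np.float64(4.8), 0.98) b (np.float64(4.1), np.float64(4.1), 0.98)
  a (np.float64(3.1), np.float64(11.9), 0.98) sc (np.float64(0.8), np.float64(7.3), 0.96)
```

Run:
```python
from h import *
r=[]
for f,(u,v) in(('p',(275,160)),('t',(285,140))):
    r.append(np.hstack([cv2.resize(cv2.imread('pics/%s%s.png'%(f,n))[v:v+60,u:u+80],None,fx=5,fy=5,interpolation=cv2.INTER_CUBIC) for n in('14','20')]))
cv2.imwrite('pics/o20.png',np.vstack(r))
```

```text
(no output)
```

View pics/o20.png

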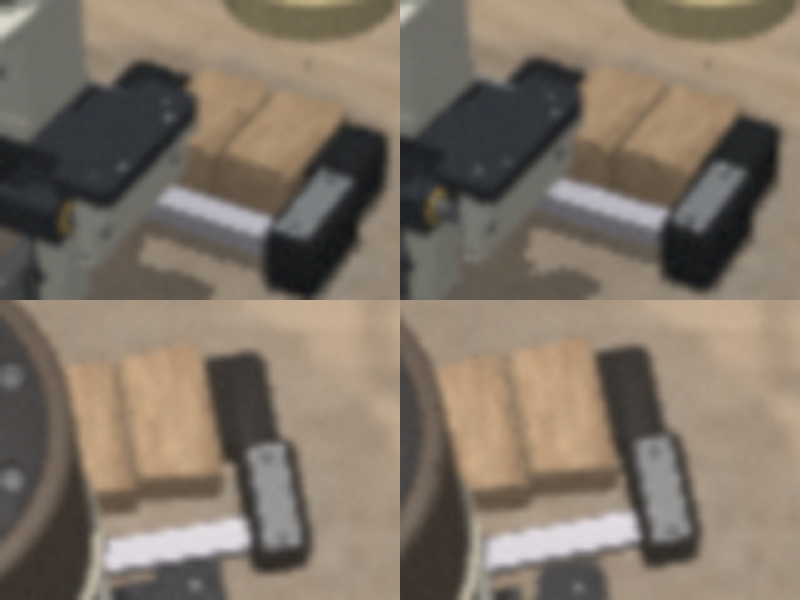

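```bash
cat > t2.py <<'E'
from h import *
import sys
n=sys.argv[1]
def T(f0,dx):
  r=[]
  for nm,b,z in(('label',(332,164,347,176),.036),('jawR',(332,147,346,163),.036),('b',(309,150,328,174),.035),('bfar',(309,147,326,162),.035),('bnear',(311,168,330,180),.035)):
    b=(b[0]+dx,b[1],b[2]+dx,b[3]);q=track('t%s.png'%f0,'t%s.png'%n,b,z);r.append((nm,float(q[0]),float(q[1]),q[2]))
  print(f0,n,r)
T('14',0);T('13',0) ; T('12',4)
E
python3 t2.py 20; python3 t2.py 14; python3 t2.py 18
```

```text
14 20 [('label', 4.1, 5.2, 0.99), ('jawR', 4.0, 6.0, 1.0), ('b', 3.7, 3.3, 0.99), ('bfar', 3.9, 3.9, 0.97), ('bnear', 3.4, 2.8, 0.99)]
13 20 [('label', 5.2, 3.4, 1.0), ('jawR', 4.9, 4.4, 1.0), ('b', 4.6, 2.4, 0.99), ('bfar', 5.0, 3.1, 0.96), ('bnear', 4.2, 2.0, 0.99)]
12 20 [('label', 7.0, 14.8, 0.99), ('jawR', 6.7, 15.7, 0.99), ('b', 6.5, 10.4, 0.99), ('bfar', 6.6, 10.9, 0.97), ('bnear', 5.9, 10.2, 0.98)]
14 14 [('label', 0.0, 0.0, 1.0), ('jawR', 0.0, 0.0, 1.0), ('b', 0.0, 0.0, 1.0), ('bfar', 0.0, 0.0, 0.99), ('bnear', 0.0, 0.0, 1.0)]
13 14 [('label', 1.1, -1.8, 0.99), ('jawR', 1.2, -1.6, 1.0), ('b', 0.8, -0.8, 0.99), ('bfar', 1.1, -0.9, 0.97), ('bnear', 1.0, -0.9, 0.99)]
12 14 [('label', 2.6, 9.4, 0.99), ('jawR', 2.5, 9.7, 0.99), ('b', 2.5, 7.2, 0.99), ('bfar', 2.7, 7.2, 0.98), ('bnear', 2.7, 7.3, 0.99)]
14 18 [('label', 2.3, 3.5, 0.99), ('jawR', 2.1, 3.8, 1.0), ('b', 2.0, 1.9, 0.99), ('bfar', 1.9, 2.2, 0.98), ('bnear', 2.0, 1.7, 0.99)]
13 18 [('label', 3.4, 1.7, 1.0), ('jawR', 3.1, 2.2, 1.0), ('b', 3.1, 1.1, 0.99), ('bfar', 2.9, 1.3, 0.97), ('bnear', 2.8, 0.9, 0.99)]
12 18 [('label', 4.9, 12.9, 1.0), ('jawR', 4.8, 13.5, 0.99), ('b', 4.8, 9.1, 0.99), ('bfar', 4.8, 9.3, 0.97), ('bnear', 4.5, 9.1, 0.99)]
```

The joint is closed and the clamp has turned about 2°, carrying the blocks with it. Pad squash is estimated at up to 4.8 mm. I keep going in small steps and watch for the fingers to stall, to confirm it.

Request:
{"op": "jog_arm", "data": {
  "motion": [
    {"offset": [0,0.5,0],"roll": 0,"hand": 54},
    {"offset": [0,1,0],"roll": 0,"hand": 53},
    {"offset": [0,1,0],"roll": 0,"hand": 53},
    {"offset": [0,1,0],"roll": 0,"hand": 53},
    {"offset": [0,1,0],"roll": 0,"hand": 53}
  ]
}}

```text
clock: 28.05
tool_pos: [0.4411, -0.0057, 0.0145]
orientation: [180.0, 0.0, -169.7]
force: [-3.9, -1.3, 1.0]
opening: 0.0532
```

```bash
python3 tk.py 21 14|head -1; python3 t2.py 21
```

```text
offset [-0.5 -9.8 -0.5] roll -0.001 at [441.1  -5.7  14.5] [ 1.7999e+02  1.0000e-02 -1.6968e+02] op 53.2 F [-3.9 -1.3  1. ] t 28.05 j6 -105.0
14 21 [('label', 5.2, 3.4, 1.0), ('jawR', 4.9, 4.2, 1.0), ('b', 4.6, 4.0, 0.99), ('bfar', 4.0, 4.6, 0.97), ('bnear', 4.2, 3.2, 0.99)]
13 21 [('label', 6.1, 1.6, 0.99), ('jawR', 6.1, 2.8, 1.0), ('b', 5.4, 3.2, 0.99), ('bfar', 5.3, 3.7, 0.96), ('bnear', 5.0, 2.3, 1.0)]
12 21 [('label', 7.6, 12.8, 0.99), ('jawR', 7.7, 14.1, 0.99), ('b', 7.3, 11.2, 0.99), ('bfar', 7.2, 11.7, 0.96), ('bnear', 6.6, 10.3, 0.99)]
```

Request:
{"op": "jog_arm", "data": {
  "motion": [
    {"offset": [0,0.5,0],"roll": 0,"hand": 52},
    {"offset": [0,1,0],"roll": 0,"hand": 51},
    {"offset": [0,1,0],"roll": 0,"hand": 51},
    {"offset": [0,1,0],"roll": 0,"hand": 51},
    {"offset": [0,1,0],"roll": 0,"hand": 51}
  ]
}}

```text
clock: 28.57
tool_pos: [0.4408, -0.0047, 0.0145]
orientation: [180.0, 0.0, -169.7]
force: [-4.0, -0.6, 0.0]
opening: 0.0511
```

```bash
python3 tk.py 22 14|head -1; python3 t2.py 22
```

```text
offset [ -0.7 -10.7  -0.5] roll -0.002 at [440.8  -4.7  14.5] [ 179.99    0.   -169.71] op 51.1 F [-4.  -0.6  0. ] t 28.57 j6 -105.0
14 22 [('label', 5.2, 3.6, 0.99), ('jawR', 4.7, 4.5, 1.0), ('b', 4.6, 4.0, 0.99), ('bfar', 4.0, 4.6, 0.97), ('bnear', 4.2, 3.2, 0.99)]
13 22 [('label', 6.1, 1.8, 0.99), ('jawR', 5.9, 3.1, 1.0), ('b', 5.4, 3.2, 0.99), ('bfar', 5.3, 3.7, 0.96), ('bnear', 5.0, 2.6, 1.0)]
12 22 [('label', 7.6, 13.1, 0.99), ('jawR', 7.5, 14.4, 0.99), ('b', 7.3, 11.2, 0.99), ('bfar', 7.0, 11.5, 0.96), ('bnear', 6.7, 10.5, 0.99)]
```

Request:
{"op": "jog_arm", "data": {
  "motion": [
    {"offset": [0,0.5,0],"roll": 0,"hand": 50},
    {"offset": [0,1,0],"roll": 0,"hand": 49},
    {"offset": [0,1,0],"roll": 0,"hand": 49},
    {"offset": [0,1,0],"roll": 0,"hand": 49},
    {"offset": [0,1,0],"roll": 0,"hand": 49}
  ]
}}

```text
clock: 29.08
tool_pos: [0.4407, -0.0038, 0.0145]
orientation: [180.0, 0.0, -169.7]
force: [-2.1, -2.0, -1.6]
opening: 0.0495
```

```bash
python3 tk.py 23 14|head -1; python3 t2.py 23|tail -1
```

```text
offset [ -0.6 -11.7  -0.5] roll -0.002 at [440.7  -3.8  14.5] [ 180.     0.  -169.7] op 49.5 F [-2.1 -2.  -1.6] t 29.08 j6 -105.0
12 23 [('label', 8.2, 13.9, 0.98), ('jawR', 8.1, 15.2, 0.99), ('b', 7.9, 11.5, 0.99), ('bfar', 7.8, 12.1, 0.96), ('bnear', 7.2, 10.6, 0.99)]
```

Request:
{"op": "jog_arm", "data": {
  "motion": [
    {"offset": [0,0.5,0],"roll": 0,"hand": 48},
    {"offset": [0,1,0],"roll": 0,"hand": 47},
    {"offset": [0,1,0],"roll": 0,"hand": 47},
    {"offset": [0,1,0],"roll": 0,"hand": 47},
    {"offset": [0,1,0],"roll": 0,"hand": 47}
  ]
}}

```text
clock: 29.6
tool_pos: [0.4405, -0.0028, 0.0145]
orientation: [180.0, 0.0, -169.7]
force: [-1.2, -2.0, -3.6]
opening: 0.0473
```

```bash
python3 tk.py 24 14|head -1; python3 t2.py 24|tail -1
```

```text
offset [ -0.6 -12.7  -0.5] roll -0.002 at [440.5  -2.8  14.5] [ 1.8000e+02  1.0000e-02 -1.6969e+02] op 47.3 F [-1.2 -2.  -3.6] t 29.6 j6 -105.0
12 24 [('label', 8.7, 14.9, 0.99), ('jawR', 8.5, 16.3, 0.99), ('b', 8.2, 12.2, 0.99), ('bfar', 7.9, 12.5, 0.96), ('bnear', 7.8, 11.2, 0.99)]
```

Request:
{"op": "jog_arm", "data": {
  "motion": [
    {"offset": [0,0.5,0],"roll": 0,"hand": 46},
    {"offset": [0,1,0],"roll": 0,"hand": 45},
    {"offset": [0,1,0],"roll": 0,"hand": 45},
    {"offset": [0,1,0],"roll": 0,"hand": 45},
    {"offset": [0,1,0],"roll": 0,"hand": 45}
  ]
}}

```text
clock: 30.12
tool_pos: [0.4404, -0.0018, 0.0146]
orientation: [180.0, 0.0, -169.7]
force: [-1.4, -1.0, -3.4]
opening: 0.0455
```

```bash
python3 tk.py 25 14|head -1; python3 t2.py 25|tail -1
```

```text
offset [ -0.6 -13.7  -0.4] roll -0.002 at [440.4  -1.8  14.6] [ 1.8000e+02  1.0000e-02 -1.6969e+02] op 45.5 F [-1.4 -1.  -3.4] t 30.12 j6 -105.0
12 25 [('label', 8.8, 15.6, 0.99), ('jawR', 9.2, 17.3, 0.99), ('b', 8.8, 12.3, 0.99), ('bfar', 8.4, 12.9, 0.97), ('bnear', 7.8, 11.4, 0.99)]
```

Request:
{"op": "jog_arm", "data": {
  "motion": [
    {"offset": [0,0.5,0],"roll": 0,"hand": 44},
    {"offset": [0,1,0],"roll": 0,"hand": 43.3},
    {"offset": [0,1,0],"roll": 0,"hand": 43.3},
    {"offset": [0,1,0],"roll": 0,"hand": 43.3},
    {"offset": [0,1,0],"roll": 0,"hand": 43.3},
    {"offset": [0,1,0],"roll": 0,"hand": 43.3}
  ]
}}

```text
clock: 30.72
tool_pos: [0.4402, -0.0008, 0.0146]
orientation: [180.0, 0.0, -169.7]
force: [-1.7, -0.6, -4.4]
opening: 0.0434
```

```bash
python3 tk.py 26 14|head -1; python3 t2.py 26
python3 - <<'E'
from h import *
# zero reference: 11 -> 12 motion, jaw vs b (boxes shifted for frame 11)
print('11-12 jaw',track('t11.png','t12.png',(341,164,356,178),.036),track('t11.png','t12.png',(341,147,355,163),.036),'b',track('t11.png','t12.png',(316,150,335,174),.035))
E
```

```text
offset [ -0.6 -14.7  -0.4] roll -0.002 at [440.2  -0.8  14.6] [ 1.8000e+02  1.0000e-02 -1.6969e+02] op 43.4 F [-1.7 -0.6 -4.4] t 30.72 j6 -105.0
14 26 [('label', 6.4, 6.4, 0.99), ('jawR', 6.3, 7.6, 1.0), ('b', 5.8, 5.4, 0.99), ('bfar', 5.3, 6.3, 0.96), ('bnear', 5.3, 4.3, 0.99)]
13 26 [('label', 7.8, 4.7, 0.99), ('jawR', 7.5, 6.3, 1.0), ('b', 6.6, 4.6, 0.99), ('bfar', 6.6, 5.3, 0.95), ('bnear', 6.2, 3.7, 1.0)]
12 26 [('label', 9.3, 16.0, 0.99), ('jawR', 9.0, 17.6, 0.99), ('b', 8.6, 12.6, 0.99), ('bfar', 8.5, 13.1, 0.96), ('bnear', 7.8, 11.7, 0.99)]
11-12 jaw (np.float64(2.4), np.float64(10.8), 0.99) (np.float64(1.9), np.float64(10.8), 0.99) b (np.float64(2.5), np.float64(6.9), 0.91)
```

Request:
{"op": "jog_arm", "data": {
  "motion": [
    {"offset": [0,0.4,0],"roll": 0,"hand": 42.5},
    {"offset": [0,0.4,0],"roll": 0,"hand": 42.3},
    {"offset": [0,0.4,0],"roll": 0,"hand": 42.3},
    {"offset": [0,0.4,0],"roll": 0,"hand": 42.3},
    {"offset": [0,0.4,0],"roll": 0,"hand": 42.3},
    {"offset": [0,0.4,0],"roll": 0,"hand": 42.3},
    {"offset": [0,0.4,0],"roll": 0,"hand": 42.3},
    {"offset": [0,0.4,0],"roll": 0,"hand": 42.3},
    {"offset": [0,0.4,0],"roll": 0,"hand": 42.3},
    {"offset": [0,0.4,0],"roll": 0,"hand": 42.3},
    {"offset": [0,0.4,0],"roll": 0,"hand": 42.3},
    {"offset": [0,0.4,0],"roll": 0,"hand": 42.3}
  ]
}}

```text
clock: 31.82
tool_pos: [0.4401, -0.0005, 0.0146]
orientation: [180.0, 0.0, -169.7]
force: [-1.4, 1.1, -2.8]
opening: 0.0421
```

```bash
python3 tk.py 27 26; python3 t2.py 27|tail -1
```

```text
offset [ -0.6 -15.1  -0.4] roll -0.002 at [440.1  -0.5  14.6] [ 1.800e+02  1.000e-02 -1.697e+02] op 42.1 F [-1.4  1.1 -2.8] t 31.82 j6 -105.0
from 26 jaw (np.float64(0.1), np.float64(-2.1), 0.99) b (np.float64(0.2), np.float64(-0.0), 1.0)
  sc jaw (np.float64(0.4), np.float64(-1.6), 0.99) b (np.float64(0.5), np.float64(-1.0), 0.98)
  a (np.float64(0.0), np.float64(0.2), 0.99) sc (np.float64(0.5), np.float64(-0.0), 1.0)
12 27 [('label', 9.7, 14.0, 0.99), ('jawR', 9.4, 15.6, 0.99), ('b', 8.8, 12.7, 0.99), ('bfar', 8.7, 13.3, 0.96), ('bnear', 8.3, 11.8, 0.99)]
```

After about 1 s at 42.3 mm the jaw slipped back about 2 mm onto its tooth, leaving roughly 12 N. I let out fully, realign the gripper with the clamp, which has turned about 2°, and squeeze afresh.

Request:
{"op": "jog_arm", "data": {
  "motion": [
    {"offset": [0,-2,0],"roll": 0,"hand": 46},
    {"offset": [0,-4,0],"roll": 0,"hand": 50},
    {"offset": [0,-6,0],"roll": 0,"hand": 54},
    {"offset": [0,-8,0],"roll": 0,"hand": 58},
    {"offset": [0,-10,0],"roll": 0,"hand": 62},
    {"offset": [0,-12,0],"roll": 0,"hand": 66},
    {"offset": [0,-14,0],"roll": 0,"hand": 70},
    {"offset": [0,-15,0],"roll": 0,"hand": 74},
    {"offset": [0,-15,0],"roll": 0,"hand": 76},
    {"offset": [-2,-15,0],"roll": -0.02,"hand": 76},
    {"offset": [-4,-15,0],"roll": -0.038,"hand": 76},
    {"offset": [-4,-15,0],"roll": -0.038,"hand": 76},
    {"offset": [-4,-15,0],"roll": -0.038,"hand": 76}
  ]
}}

```text
clock: 33.0
tool_pos: [0.4469, -0.0144, 0.0146]
orientation: [180.0, 0.0, -167.5]
force: [-0.7, -0.5, 0.7]
opening: 0.0759
```

```bash
python3 tk.py 28 27|head -1; python3 t2.py 28|tail -1
```

```text
offset [ 3.6  0.  -0.4] roll 0.036 at [446.9 -14.4  14.6] [ 1.8000e+02  1.0000e-02 -1.6751e+02] op 75.9 F [-0.7 -0.5  0.7] t 33.0 j6 -101.0
12 28 [('label', 10.2, 12.6, 0.99), ('jawR', 9.9, 14.4, 0.99), ('b', 9.9, 11.6, 0.99), ('bfar', 9.5, 12.2, 0.96), ('bnear', 8.8, 10.4, 0.99)]
```

Request:
{"op": "jog_arm", "data": {
  "motion": [
    {"offset": [0,0,0],"roll": 0,"hand": 73},
    {"offset": [0,0,0],"roll": 0,"hand": 70},
    {"offset": [0,1,0],"roll": 0,"hand": 67},
    {"offset": [0,2.5,0],"roll": 0,"hand": 64},
    {"offset": [0,4,0],"roll": 0,"hand": 61},
    {"offset": [0,4.5,0],"roll": 0,"hand": 60},
    {"offset": [0,4.5,0],"roll": 0,"hand": 60},
    {"offset": [0,4.5,0],"roll": 0,"hand": 60},
    {"offset": [0,4.5,0],"roll": 0,"hand": 60}
  ]
}}

```text
clock: 33.85
tool_pos: [0.445, -0.0102, 0.0145]
orientation: [180.0, -0.1, -167.5]
force: [-5.1, 1.4, 5.3]
opening: 0.0603
```

```bash
python3 tk.py 29 27|head -1; python3 t2.py 29|tail -1
```

```text
offset [ 2.6 -4.5 -0.5] roll 0.036 at [445.  -10.2  14.5] [ 1.7999e+02 -6.0000e-02 -1.6754e+02] op 60.3 F [-5.1  1.4  5.3] t 33.85 j6 -102.0
12 29 [('label', 11.6, 14.9, 0.98), ('jawR', 11.4, 17.1, 0.99), ('b', 11.0, 12.8, 0.98), ('bfar', 10.8, 13.6, 0.95), ('bnear', 9.7, 11.6, 0.99)]
```

Request:
{"op": "jog_arm", "data": {
  "motion": [
    {"offset": [0,0.5,0],"roll": 0,"hand": 59},
    {"offset": [0,1,0],"roll": 0,"hand": 58},
    {"offset": [0,1,0],"roll": 0,"hand": 58},
    {"offset": [0,1,0],"roll": 0,"hand": 58},
    {"offset": [0,1,0],"roll": 0,"hand": 58}
  ]
}}

```text
clock: 34.37
tool_pos: [0.4448, -0.0094, 0.0145]
orientation: [-180.0, -0.1, -167.5]
force: [-4.7, -0.9, 6.2]
opening: 0.0583
```

```bash
python3 tk.py 30 29|head -1; python3 t2.py 30|tail -1
```

```text
offset [ 2.6 -5.3 -0.5] roll 0.036 at [444.8  -9.4  14.5] [-1.8000e+02 -7.0000e-02 -1.6755e+02] op 58.3 F [-4.7 -0.9  6.2] t 34.37 j6 -102.0
12 30 [('label', 12.2, 15.9, 0.99), ('jawR', 12.3, 18.1, 0.99), ('b', 11.6, 13.4, 0.98), ('bfar', 11.4, 14.2, 0.95), ('bnear', 10.3, 12.1, 0.98)]
```

Request:
{"op": "jog_arm", "data": {
  "motion": [
    {"offset": [0,0.5,0],"roll": 0,"hand": 57},
    {"offset": [0,0.8,0],"roll": 0,"hand": 56.5},
    {"offset": [0,0.8,0],"roll": 0,"hand": 56.5},
    {"offset": [0,0.8,0],"roll": 0,"hand": 56.5},
    {"offset": [0,0.8,0],"roll": 0,"hand": 56.5}
  ]
}}

```text
clock: 34.88
tool_pos: [0.4447, -0.0088, 0.0145]
orientation: [-180.0, -0.1, -167.5]
force: [-4.4, -2.8, 5.7]
opening: 0.0567
```

```bash
python3 tk.py 31 29|head -1; python3 t2.py 31|tail -1
```

```text
offset [ 2.6 -6.  -0.5] roll 0.036 at [444.7  -8.8  14.5] [-1.7999e+02 -7.0000e-02 -1.6755e+02] op 56.7 F [-4.4 -2.8  5.7] t 34.88 j6 -102.0
12 31 [('label', 12.8, 16.2, 0.99), ('jawR', 12.6, 18.5, 0.99), ('b', 11.9, 13.6, 0.98), ('bfar', 11.9, 14.4, 0.95), ('bnear', 10.8, 12.1, 0.98)]
```

Request:
{"op": "jog_arm", "data": {
  "motion": [
    {"offset": [0,0.3,0],"roll": 0,"hand": 55.9},
    {"offset": [0,0.3,0],"roll": 0,"hand": 55.9},
    {"offset": [0,0.3,0],"roll": 0,"hand": 55.9},
    {"offset": [0,0.3,0],"roll": 0,"hand": 55.9},
    {"offset": [0,0.3,0],"roll": 0,"hand": 55.9}
  ]
}}

```text
clock: 35.4
tool_pos: [0.4446, -0.0085, 0.0145]
orientation: [-180.0, -0.1, -167.5]
force: [-2.5, -2.5, 5.6]
opening: 0.0563
```

```bash
python3 tk.py 32 29|head -1; python3 t2.py 32|tail -1
```

```text
offset [ 2.6 -6.3 -0.5] roll 0.036 at [444.6  -8.5  14.5] [-1.7999e+02 -6.0000e-02 -1.6754e+02] op 56.3 F [-2.5 -2.5  5.6] t 35.4 j6 -102.0
12 32 [('label', 12.8, 16.5, 0.99), ('jawR', 12.6, 18.5, 0.99), ('b', 12.2, 13.8, 0.98), ('bfar', 12.2, 14.8, 0.95), ('bnear', 10.9, 12.5, 0.98)]
```

Request:
{"op": "jog_arm", "data": {
  "motion": [
    {"offset": [0,0,0],"roll": 0,"hand": 55.9},
    {"offset": [0,0,0],"roll": 0,"hand": 55.9},
    {"offset": [0,0,0],"roll": 0,"hand": 55.9},
    {"offset": [0,0,0],"roll": 0,"hand": 55.9},
    {"offset": [0,0,0],"roll": 0,"hand": 55.9},
    {"offset": [0,0,0],"roll": 0,"hand": 55.9},
    {"offset": [0,0,0],"roll": 0,"hand": 55.9},
    {"offset": [0,0,0],"roll": 0,"hand": 55.9},
    {"offset": [0,0,0],"roll": 0,"hand": 55.9},
    {"offset": [0,0,0],"roll": 0,"hand": 55.9},
    {"offset": [0,0,0],"roll": 0,"hand": 55.9},
    {"offset": [0,0,0],"roll": 0,"hand": 55.9},
    {"offset": [0,0,0],"roll": 0,"hand": 55.9}
  ]
}}

```text
clock: 36.58
tool_pos: [0.4447, -0.0085, 0.0145]
orientation: [-180.0, -0.1, -167.5]
force: [-3.7, -2.1, 4.7]
opening: 0.0561
```

```bash
python3 tk.py 33 32; python3 t2.py 33|tail -1
python3 - <<'E'
from h import *
for z,n,b in((.031,'elm',(384,204,428,236)),(.014,'loupe',(357,250,384,281))):print(n,track('top1.png','t33.png',b,z))
E
```

```text
offset [ 2.7 -6.2 -0.5] roll 0.036 at [444.7  -8.5  14.5] [-1.7998e+02 -6.0000e-02 -1.6754e+02] op 56.1 F [-3.7 -2.1  4.7] t 36.58 j6 -102.0
from 32 jaw (np.float64(0.0), np.float64(0.0), 0.99) b (np.float64(0.0), np.float64(0.0), 1.0)
  sc jaw (np.float64(0.0), np.float64(0.0), 1.0) b (np.float64(0.0), np.float64(0.0), 1.0)
  a (np.float64(0.2), np.float64(-0.0), 1.0) sc (np.float64(0.4), np.float64(0.2), 1.0)
12 33 [('label', 12.8, 16.5, 0.99), ('jawR', 12.6, 18.5, 0.99), ('b', 12.4, 13.7, 0.98), ('bfar', 11.9, 14.6, 0.95), ('bnear', 11.1, 12.2, 0.98)]
elm (np.float64(0.0), np.float64(0.0), 1.0)
loupe (np.float64(0.0), np.float64(0.0), 1.0)
```

The jaw and both halves stayed still through the 1 s hold. The elm and loupe have not moved. I hand the job in.

```bash
python3 -c "
from plant import order
print(order.close_job())"
```

```text
the job is handed in; nothing more can be done
None
```

I laid the loose half flat beside the other one in the clamp's gap and let go of it. I then pumped the trigger until the halves closed together, and handed the job in at about 36.6 s with the trigger still squeezed.

**Last checks:**
- **Stability:** jaw and both halves stayed put in the pictures (within about 0.4 mm) over a hold of about 1 s before hand-in.
- **Bystanders:** the elm block and the loupe showed no movement against the first picture.
- **Joint force:** about 21–22 N, slightly under the 25 N asked for. I could not measure it directly. It comes from the pad's squash in the pictures, about 4.3 mm with an uncertainty of about 0.7 mm. It assumes the pad was just touching in my reference picture.

**What went wrong or disagreed:**
- **Slips:** the jaw slipped back about 2 mm on its ratchet twice when I pressed a little further, so I stopped just short of that point. I did not find out why it slipped.
- **Scene camera:** it gave a smaller squash than the top view. I trusted the top view, because the patch I tracked in the scene view probably included part of the jaw.
- **Clamp movement:** the clamp turned a few degrees while being pumped and carried the halves with it. I realigned the gripper once.
- **Ends of the halves:** they are level to about 2 mm, judged from the last picture I viewed, which was before the final squeeze.
- **Grip reading:** the fingers read 63 mm on the 67 mm block, which I put down to soft fingers. The block matched the other half in size and colour in the pictures.

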